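# Roll a seized tube under the dial gauge

### The job

Get the diameter of the seized brass tube onto the dial gauge: with the fingertips pressing on its top, roll the tube along the steel table and in under the gauge until the flat foot stands on the very top of it, about the middle of its length, with the tube lying square across the table, and leave it there. Roll it, do not pick it up; do not knock the gauge, and leave the bottle, the loupe and the touchstone where they are.

Things in the scene. Friction and masses are not known exactly. Their poses are not given: they have to be found in the camera images.
- gauge_stand: Low green cast base, 280 x 156 mm, fixed, with a flat steel table (268 x 144 mm) whose surface is 24 mm above the bench. Origin: centre of its underside, on the bench. x runs along it from the open front end, where the tube starts, to the column; y across it, z up. A fine cross is scribed in the table under the gauge, 30 mm from the origin along +x, at y = 0.
- gauge: Column, arm and round dial gauge on the base (same origin and axes as gauge_stand); not to be knocked. Column 100 mm from the origin along +x; the gauge hangs over x = 30 mm, y = 0. Dial case 68 mm in diameter, face towards -x at x = 15 mm, centre 156 mm above the bench, underside 122 mm, its top cap 202 mm. A 9 mm stem hangs from it down to 100 mm, below it the spindle and foot.
- gauge_foot (a point): Centre of the underside of the gauge's flat round foot, 16 mm in diameter and 4 mm thick, on the end of the 5 mm spindle. At rest 74 mm above the bench and 50 mm above the table: 6 mm lower than the tube is high, so the tube lifts it as it rolls in from -x. Fingertips some 50 mm apart can press on the tube on both sides of it.
- spindle (a joint): How far the spindle and its foot are lifted, in m: 0 at rest, 0.006 when the foot stands on the top of the tube, at most 0.012. A light spring and its weight press it down with about 0.8 to 1.1 N; it drops back by itself. The dial's needle turns with it.
- brass_tube: Brass tube with closed ends, a cylinder 56 mm in diameter and 120 mm long, 0.3 to 0.65 kg. Origin at its very centre, 28 mm above the table; its y axis is the tube's axis. A red line runs along its own +z side (uppermost at the start), a paper label along its +x side. It lies loose on the table, roughly across it, 70 to 105 mm before the gauge's foot.
- tube_centre (a point): The very centre of the tube, same as brass_tube. The tube rests where it is let go. Pressed on top (some 4 to 10 N) and drawn along, it rolls without slipping and its top goes twice as far as its centre, so fingertips pass over its front after a third of a turn or less and must be lifted and set back for another stroke.
- acid_bottle_1: Small brown dropper bottle, 30 mm in diameter, 82 mm tall, standing on the bench beside the stand; to be left alone. Origin: centre of its underside.
- loupe: Folding loupe, 28 x 60 x 19 mm, lying on the bench beside the stand; to be left alone. Origin: centre of its underside.
- touchstone: Flat black stone, 40 x 64 x 11 mm, lying on the bench beside the stand; to be left alone. Origin: centre of its underside.

How it is judged:
By the outcome, as a careful person would: the job done as asked, in the order asked, and still so for the second after the job is handed in, with the robot touching nothing.
It also fails if it takes over 45 s, if anything falls off the work surface, if the arm or the gripper's body presses on something with over 40 N, if the wrist force passes 120 N, or if a joint passes its speed limit or range.

### The arm

A 6-joint arm with a two-finger parallel gripper is mounted at the origin on a cart in front of the work surface, level with it; the furniture and walls round the work are solid. World frame = base frame: x ahead of the robot, y to its left, z up, the work surface at z = 0. Lengths are in m, angles in rad, forces in N, time in s.
With the tool pointing down it reaches from about 0.35 to 0.775 m from the base axis. Payload 5.5 kg.
Tool frame: the origin (TCP) lies midway between the tips of the shut fingers; the grasp point (between the pads) lies 19 mm behind it; z points along the fingers, y is the line along which they close (so a half turn about z gives the same grasp; the last joint's range is limited). The gripper opens to 85 mm and grips with 20 to 120 N. Pads are 22 mm wide; open, the fingers measure 114 mm over their backs; the gripper's body (76 mm by 85 mm) begins 54 mm behind the grasp point. The pads swing forward as they close: fully open they stand 13 mm farther back than shut.
Start: joints at [-1.451, 0.313, 0.046, 1.304, 0, 1.431], TCP at [0.148, -0.556, 0.201] pointing down, gripper open.
Joint ranges: [-2.76, 2.76], [-0.86, 1.69], [-1.03, 1.26], [-2.2, 2.34], [-1.47, 1.5], [-3.14, 3.14]. Speed limits (rad/s): [2.57, 2.57, 3.14, 3.14, 3.14, 3.14].

### API

Orientations are given as a unit quaternion [w, x, y, z].
In Python, from workcell import telemetry, imaging, env gives the robot as it stands. The module is installed in compiled form; this text tells all that it offers.
- The arm moves only by the tool step_arm, never from a script. Its argument "moves" is a list of rows, each a list of 3 entries, a list of its own where there are three numbers: the shift along the tool's x, y, z in mm, then the turn, a rotation vector about the tool's x, y, z in rad, then the finger opening in mm, from 0 to 85.4. A call has 1 to 8 rows; each row is the pose to reach, as a shift and turn from the pose commanded when the call began, along the tool's axes at that moment; what a row does not reach only later rows make up. A row lasts 1/12 s, in which the tool goes at most 41.7 mm and 7.16 degrees, less where a joint would pass 70% of its speed; a pose out of reach is approached as far as the arm can. A call with a gripper value outside its range is refused whole. The fingers move at their own pace and stop on an object; "grip_force" is the grip in N (left out, the last holds). Time passes only in rows, so rows that repeat a pose let the fingers close. It gives the time, the measured TCP pose, the force, the opening and the grip force at its end, in the units of the state.
- telemetry.get_state(): the state, without advancing time (a new reading comes with each control period).
- imaging.read_camera(name): name is "side" or "top"; returns the picture (480x640x3 uint8, red, green, blue); there is no depth.
- imaging.camera_params(name): a dict with "camera_matrix" (3x3 intrinsics, pixels), "pose" (4x4, takes a point from camera to world coordinates). Camera axes: x right, y up, looking along -z (the intrinsics and any distortion apply to the point x, -y, -z); pixel columns grow to the right and rows downward; lengths in m; the calibration is good to about 2 mm. A picture is of the moment at which its call begins. camera_params takes no time and is no camera call.
- env.hand_in(): hands the job in; it is judged then, once.
The state is a dict: "clock": time; "joint_pos": joint angles; "qvel": joint speeds; "tau": joint torques, N m; "tcp_pos": TCP position; "orientation": TCP orientation; "wrist_force": force on the tool from outside, world axes, zero at the start; "ft_torque": the same for the moment, N m; "finger_gap": finger opening in m; "grip_force": force on a finger pad.
Only numpy, scipy, OpenCV 4.12 (cv2) and the standard library are available. Lean on these libraries where they do the work, as an engineer would, in place of code of your own. Each camera call takes 0.05 s, during which the arm holds its last target. There are 200 camera calls.

## Working session

There is one attempt and no reset: what is moved stays moved. The work goes in short steps, Python scripts to look and compute and a tool call to move; the robot and the scene stay as the last step left them, time stands still between calls to the robot, and variables do not carry over. Pictures are saved under pics/ and viewed, at most 12 in all, crops included, and the job is handed in when it is done.

Besides the shell and the picture viewer there is one more tool, called after "Call:" as name(argument=value, ...), one argument or row to a line, values as JSON. step_arm: Moves the arm, as the interface text tells. Its arguments: {"type":"object","properties":{"moves":{"type":"array"},"grip_force":{"type":"number"}},"required":["moves"]}

```bash
mkdir -p pics
cat > h.py <<'E'
import numpy as np, cv2
from workcell import telemetry, imaging, env
def snap(n,f):
    im=imaging.read_camera(n); cv2.imwrite(f'pics/{f}.png',im[:,:,::-1]); return im
def cam(n):
    p=imaging.camera_params(n); return np.array(p["camera_matrix"]),np.array(p["pose"]),p
def proj(n,P):
    K,T,_=cam(n); P=np.atleast_2d(P); c=(P-T[:3,3])@T[:3,:3]; c=c*[1,-1,-1]
    u=c@K.T; return u[:,:2]/u[:,2:]
def ray(n,uv,z):
    K,T,_=cam(n); uv=np.atleast_2d(uv); d=np.c_[uv,np.ones(len(uv))]@np.linalg.inv(K).T*[1,-1,-1]@T[:3,:3].T
    return T[:3,3]+d*((z-T[2,3])/d[:,2])[:,None]
E
python3 - <<'E'
from h import *
for n in("side","top"):
    snap(n,n+"0"); print(n,imaging.camera_params(n))
print(telemetry.get_state())
E
```

```text
side {'camera_matrix': array([[515.4639919 ,   0.        , 326.04507479],
       [  0.        , 515.4639919 , 230.4956978 ],
       [  0.        ,   0.        ,   1.        ]]), 'pose': array([[-0.98073454,  0.11635448, -0.15691208,  0.45799501],
       [-0.19480548, -0.52287398,  0.82985157,  0.67011861],
       [ 0.0145117 ,  0.84443143,  0.53546706,  0.530912  ],
       [ 0.        ,  0.        ,  0.        ,  1.        ]])}
top {'camera_matrix': array([[509.3121167 ,   0.        , 312.41747669],
       [  0.        , 509.3121167 , 234.51704828],
       [  0.        ,   0.        ,   1.        ]]), 'pose': array([[-0.00460482,  0.99136108, -0.13108017,  0.47573556],
       [-0.99998717, -0.00428839,  0.00269625, -0.02128788],
       [ 0.00211084,  0.1310909 ,  0.99136811,  0.91363848],
       [ 0.        ,  0.        ,  0.        ,  1.        ]])}
{'clock': 0.1, 'joint_pos': array([-1.45057506e+00,  3.13970756e-01,  4.51113242e-02,  1.30360371e+00,
       -3.81067537e-06,  1.43119679e+00]), 'qvel': array([ 1.70740913e-03, -1.88379379e-03,  3.16404494e-03, -9.30543311e-05,
       -2.19181092e-04, -2.76398638e-05]), 'tau': array([ 1.85337478e-03, -4.81725776e+01,  2.99242920e+01,  1.27964621e-02,
       -1.16492711e-04,  1.75115730e-05]), 'tcp_pos': array([ 0.14765112, -0.55520391,  0.19987988]), 'orientation': array([-8.33384398e-04,  9.91573160e-01,  1.29545257e-01,  6.16959772e-06]), 'wrist_force': array([-0.07716728, -0.45762776,  0.2134538 ]), 'ft_torque': array([-0.02310147, -0.01244778,  0.01754257]), 'grip_force': 0.0, 'finger_gap': 0.08518521113407089}
```

View pics/side0.png

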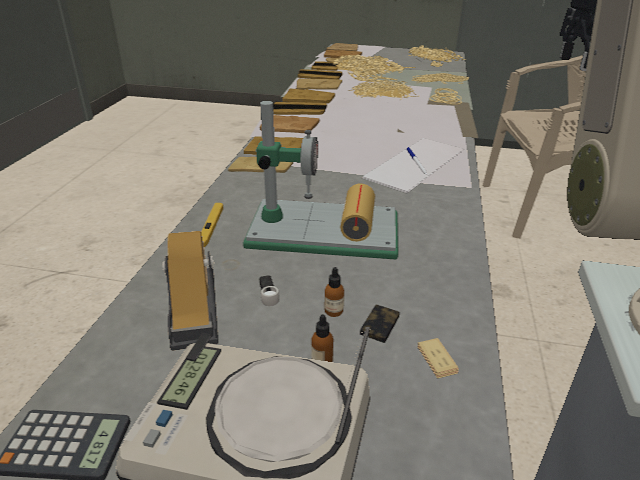

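View pics/top0.png

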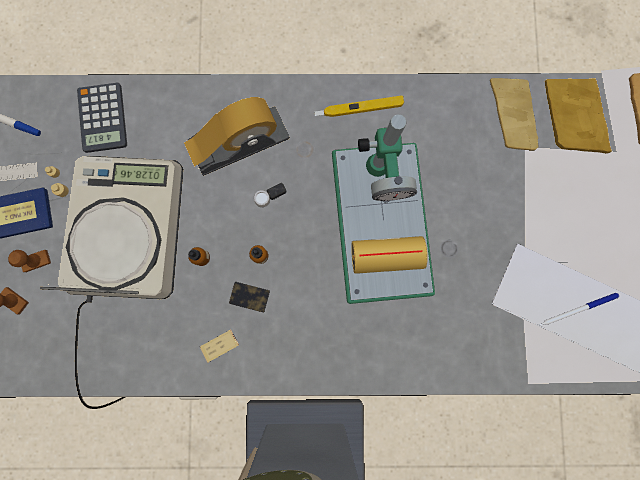

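The side view shows the stand (table corners about (253,203)–(398,253)) with the tube at (358,212) and the foot at (308,196). The top view shows the table corners near (333,150), (415,144), (434,294), (347,301), and the red line from (359,255) to (424,251). Next I measure these more finely.

Run:
```python
from h import *
im=cv2.imread('pics/top0.png'); hsv=cv2.cvtColor(im,cv2.COLOR_BGR2HSV)
box=np.zeros(im.shape[:2],np.uint8); box[135:310,325:440]=1
g=((hsv[...,0]>55)&(hsv[...,0]<95)&(hsv[...,1]>110)).astype(np.uint8)*box
ys,xs=np.nonzero(g); hull=cv2.convexHull(np.c_[xs,ys].astype(np.int32)); 
ap=cv2.approxPolyDP(hull,5,True)[:,0]; print('green hull',ap.tolist())
r=(((hsv[...,0]<6)|(hsv[...,0]>174))&(hsv[...,1]>150)&(hsv[...,2]>120)).astype(np.uint8)*box
r[:225]=0; ys,xs=np.nonzero(r); P=ray('top',np.c_[xs,ys],0.080)
print('red',len(xs),xs.min(),xs.max(),P.min(0),P.max(0),P.mean(0),np.polyfit(P[:,1],P[:,0],1))
b=((hsv[...,0]>10)&(hsv[...,0]<28)&(hsv[...,1]>90)).astype(np.uint8)*box; b|=r; b[:225]=0
ys,xs=np.nonzero(b); print('tube',cv2.minAreaRect(np.c_[xs,ys].astype(np.float32)), ray('top',[[xs.mean(),ys.mean()]],.06))
for p in ap: print(p, ray('top',p,0.0)[0], ray('top',p,0.018)[0],ray('top',p,0.022)[0])
c=cv2.resize(im[135:310,325:440],None,fx=3.4,fy=3.4,interpolation=cv2.INTER_CUBIC)
s=cv2.imread('pics/side0.png')[130:265,235:410]; s=cv2.resize(s,(int(175*2.3),int(135*2.3)),interpolation=cv2.INTER_CUBIC)
o=np.zeros((596,800,3),np.uint8); o[:c.shape[0],:c.shape[1]]=c[:596]; o[:s.shape[0],395:395+s.shape[1]]=s
cv2.imwrite('pics/crop.png',o)
```

```text
green hull [[432, 295], [347, 301], [334, 150], [376, 135], [415, 144]]
red 95 360 421 [ 0.55161134 -0.20207315  0.08      ] [ 0.55949407 -0.10155907  0.08      ] [ 0.55499123 -0.15091693  0.08      ] [-0.06484727  0.54520468]
tube ((388.9894104003906, 254.3455810546875), (32.474586486816406, 74.85665893554688), 86.05481719970703) [[ 0.55420379 -0.1524349   0.06      ]]
[432 295] [ 0.4868748  -0.23641303  0.        ] [ 0.48665534 -0.23217475  0.018     ] [ 0.48660658 -0.23123291  0.022     ]
[347 301] [ 0.47696818 -0.08474648  0.        ] [ 0.4769439  -0.08349625  0.018     ] [ 0.4769385  -0.08321842  0.022     ]
[334 150] [ 0.75410304 -0.06443196  0.        ] [ 0.7486188  -0.06358196  0.018     ] [ 0.74740008 -0.06339307  0.022     ]
[376 135] [ 0.78253606 -0.14276622  0.        ] [ 0.77649165 -0.14037292  0.018     ] [ 0.77514844 -0.13984107  0.022     ]
[415 144] [ 0.76497941 -0.21472333  0.        ] [ 0.75928089 -0.21091237  0.018     ] [ 0.75801455 -0.21006549  0.022     ]
```

View pics/crop.png

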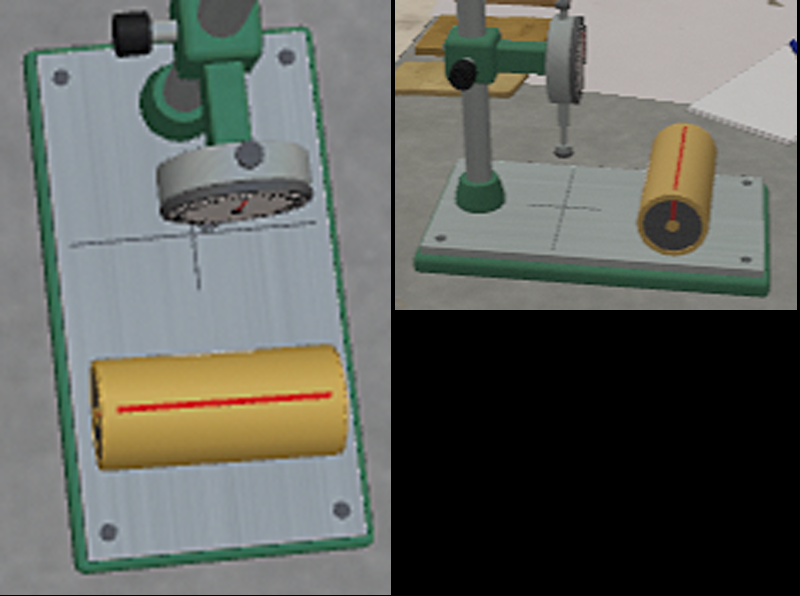

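The crops show the scribed cross at about pixel (381.5,204) in the top view and (309,220) in the side view. The foot is at about (309,197) in the side view, and the tube sits 80–90 mm before it, nearly square. Now I fit the stand pose.

```bash
cat >> h.py <<'E'
def scribe(n,p0,p1,w=4):
    """sub-pixel dark line near segment p0-p1 -> points"""
    g=cv2.cvtColor(cv2.imread(f'pics/{n}0.png'),cv2.COLOR_BGR2GRAY).astype(np.float32)
    p0,p1=np.array(p0,float),np.array(p1,float); d=(p1-p0)/np.linalg.norm(p1-p0); nn=np.array([-d[1],d[0]])
    t=np.arange(-w,w+.1,.25); out=[]
    for s in np.arange(0,np.linalg.norm(p1-p0),1):
        q=(p0+d*s+t[:,None]*nn).astype(np.float32)
        v=cv2.remap(g,q[:,:1].copy(),q[:,1:].copy(),cv2.INTER_LINEAR)[:,0]; k=np.maximum(np.median(v)-v-4,0)
        if k.sum()>3: out.append(p0+d*s+nn*(k@t/k.sum()))
    return np.array(out)
E
python3 - <<'E'
from h import *
from scipy.optimize import least_squares
T=lambda x,y:(325+x/3.4,135+y/3.4); S=lambda x,y:(235+(x-395)/2.3,130+y/2.3)
L=[('top',T(75,245.5),T(180,235),'y'),('top',T(225,231),T(308,223),'y'),('top',T(195,245),T(199,288),'x'),
   ('side',S(573,170),S(555,245),'y'),('side',S(532,206),S(600,211),'x')]
D=[(ray(n,scribe(n,a,b),.024)[:,:2],ax,n) for n,a,b,ax in L]
def fit(D):
    def f(p):
        c,s=np.cos(p[2]),np.sin(p[2]); r=[]
        for P,ax,n in D:
            q=(P-p[:2])@np.array([[c,-s],[s,c]]); r.append((q[:,0]-.03 if ax=='y' else q[:,1]))
        return np.concatenate(r)
    s=least_squares(f,[.617,-.147,.075],loss='soft_l1',f_scale=.0005); return s.x,np.sqrt(np.mean(s.fun**2))
for sel in('top','side','both'):
    p,e=fit([d for d in D if sel in('both',d[2])]); c,s=np.cos(p[2]),np.sin(p[2]); R=np.array([[c,-s],[s,c]])
    print(sel,p,e,'cross',p[:2]+R@[.03,0],[len(d[0]) for d in D])
    cs=np.array([[x,y] for x in(-.134,.134) for y in(-.072,.072)])@R.T+p[:2]
    print(' corners crop', ((proj('top',np.c_[cs,[.024]*4])-[325,135])*3.4).round(0).tolist())
    ft=np.r_[p[:2]+R@[.03,0],.074]; print(' foot side/crop',((proj('side',ft)-[235,130])*2.3+[395,0]).round(0), 'tube yaw rel',0.0648-p[2], R.T@(np.array([.55499,-.15092])-p[:2]))
E
```

```text
top [ 0.61984077 -0.14911714  0.112625  ] 0.001146271547406514 cross [ 0.6496507  -0.14574553] [32, 25, 13, 34, 30]
 corners crop [[373.0, 528.0], [93.0, 561.0], [298.0, 24.0], [29.0, 54.0]]
 foot side/crop [[560. 153.]] tube yaw rel -0.047824999495497345 [-0.06464252  0.00549695]
side [ 0.6173671  -0.14822844  0.0891359 ] 0.0006283626163759659 cross [ 0.647248  -0.1455579] [32, 25, 13, 34, 30]
 corners crop [[366.0, 537.0], [85.0, 563.0], [303.0, 31.0], [33.0, 55.0]]
 foot side/crop [[563. 153.]] tube yaw rel -0.024335900038862254 [-0.06236906  0.0028718 ]
both [ 0.61868501 -0.14865723  0.09626183] 0.0014329139984208472 cross [ 0.64854612 -0.14577383] [32, 25, 13, 34, 30]
 corners crop [[368.0, 533.0], [88.0, 561.0], [302.0, 28.0], [32.0, 54.0]]
 foot side/crop [[561. 153.]] tube yaw rel -0.03146183445855143 [-0.06361761  0.00386964]
```

```bash
cat >> h.py <<'E'
def edge(n,p0,p1,w=5,f=None):
    """sub-pixel grey steel -> green step (greenness) near p0-p1"""
    im=cv2.imread(f or f'pics/{n}0.png').astype(np.float32); g=im[...,1]-im[...,2]
    p0,p1=np.array(p0,float),np.array(p1,float); L=np.linalg.norm(p1-p0); d=(p1-p0)/L; nn=np.array([-d[1],d[0]])
    t=np.arange(-w,w+.1,.25); out=[]
    for s in np.arange(0.06*L,.94*L,1):
        q=(p0+d*s+t[:,None]*nn).astype(np.float32)
        v=cv2.remap(g,q[:,:1].copy(),q[:,1:].copy(),cv2.INTER_LINEAR)[:,0]
        m=v.max(); 
        if m<35: continue
        lo=v[:len(v)//4].mean() if v[:10].mean()<v[-10:].mean() or 1 else 0
        k=np.nonzero(v>(lo+m)/2)[0]
        if len(k) and k[0]>0: out.append(p0+d*s+nn*t[k[0]])
    return np.array(out)
E
python3 - <<'E'
from h import *
from scipy.optimize import least_squares
T=lambda x,y:(325+x/3.4,135+y/3.4); S=lambda x,y:(235+(x-395)/2.3,130+y/2.3)
# order so that nn=(-dy,dx) points outward (from steel to green); image coords y down
tl,tr,br,bl=T(38,52),T(303,36),T(357,538),T(88,560)
E=[('top',bl,T(80,480),-.072*-1,'Y') ]
segs=[('top',tl,bl,'yp'),('top',bl,br,'xm'),('top',br,tr,'ym')]   # left=+y, bottom=-x, right=-y
D=[]
for n,a,b,k in segs:
    for (p,q) in ((a,b),(b,a)):
        p_=np.array(p);q_=np.array(q); d=q_-p_; nn=np.array([-d[1],d[0]]); c=np.array(T(195,300))
        if nn@((p_+q_)/2-c)>0: e=edge(n,p,q); D.append((ray(n,e,.024)[:,:2],k)); print(k,len(e))
for z in D:
    P=z[0]; 
    if z[1][0]=='y': a=np.polyfit(P[:,0],P[:,1],1); print(z[1],'yaw',a[0], np.std(P[:,1]-np.polyval(a,P[:,0])))
    else: a=np.polyfit(P[:,1],P[:,0],1); print(z[1],'yaw',-a[0],np.std(P[:,0]-np.polyval(a,P[:,1])))
def f(p):
    c,s=np.cos(p[2]),np.sin(p[2]); r=[]
    for P,k in D:
        q=(P-p[:2])@np.array([[c,-s],[s,c]]); r.append({'yp':q[:,1]-.072,'ym':q[:,1]+.072,'xm':q[:,0]+.134}[k]+p[3])
    return np.concatenate(r)
s=least_squares(f,[.617,-.147,.08,0],loss='soft_l1',f_scale=.0005); p=s.x; c,sn=np.cos(p[2]),np.sin(p[2]); R=np.array([[c,-sn],[sn,c]])
print(p,np.sqrt(np.mean(s.fun**2)),'cross',p[:2]+R@[.03,0])
for n,a,b in [('top',T(75,245.5),T(180,235)),('top',T(225,231),T(308,223)),('top',T(195,245),T(199,288)),('side',S(573,170),S(555,245)),('side',S(532,206),S(600,211))]:
    P=ray(n,scribe(n,a,b,2.5),.024)[:,:2]; q=(P-p[:2])@R; print(n,np.median(q,0),q.std(0))
E
```

```text
yp 133
xm 70
ym 131
yp yaw 0.08969783037961225 0.00023924096530673208
xm yaw 0.0894649636775291 0.00023962686276860566
ym yaw 0.08584993237752278 0.0008461612404521874
[ 0.62347025 -0.14188054  0.08814582  0.00585786] 0.0006823373040215247 cross [ 0.65335378 -0.13923959]
top [0.02463269 0.02705303] [0.00029144 0.01642296]
top [ 0.02487972 -0.04565172] [0.00041221 0.01285329]
top [ 0.00711982 -0.00653393] [0.00671421 0.00027026]
side [ 0.023384   -0.00350844] [0.00019732 0.03561753]
side [ 0.02145797 -0.00564568] [0.01652215 0.0006787 ]
```

The two cameras agree: cross at about (0.648, -0.146), stand yaw about 0.089, tube about 94 mm before the foot, 3–4 mm off-centre and about 0.024 rad off square. The gripper body would hit the dial if vertical. So I tilt the tool about 0.95 rad, with the fingers pointing forward and down.

```bash
cat >> h.py <<'E'
from scipy.spatial.transform import Rotation as Ro
X0=np.array([.648,-.146,0.]); PSI=.089
def s2w(p): return X0+Ro.from_euler('z',PSI).apply(p)
def w2s(p): return Ro.from_euler('z',-PSI).apply(np.asarray(p)-X0)
def Rt(t,psi):
    z=[np.sin(t)*np.cos(psi),np.sin(t)*np.sin(psi),-np.cos(t)]; y=[np.sin(psi),-np.cos(psi),0]
    return np.c_[np.cross(y,z),y,z]
OFF=np.array([-.0105,0,-.006])   # contact minus TCP, stand frame, t=.95
def tcp_for(uc,phi,v=.001,dz=0):
    """TCP (stand) for contact at angle phi (deg) on tube with centre uc"""
    f=np.radians(phi); return np.array([uc+.028*np.sin(f),v,.052+.028*np.cos(f)+dz])-OFF
def rel(P0,q0,P,R):
    R0=Ro.from_quat(np.roll(q0,-1)); return R0.inv().apply(P-P0)*1e3,(R0.inv()*Ro.from_matrix(R)).as_rotvec()
def st(): return telemetry.get_state()
E
python3 - <<'E'
from h import *
s=st(); P=s2w(tcp_for(-.094,-40,dz=.04)); R=Rt(.95,.067)
a,b=rel(s['tcp_pos'],s['orientation'],P,R); print(P,a.round(1),b.round(3))
E
```

```text
[ 0.54681478 -0.15402536  0.11944924] [ 488.8 -285.    81. ] [-0.093  0.947  0.177]
```

Call:
step_arm(
  moves=[
    [[488, -285, 60], [-0.093, 0.947, 0.177], 58],
    [[488, -285, 60], [-0.093, 0.947, 0.177], 58],
    [[488, -285, 60], [-0.093, 0.947, 0.177], 58],
    [[488, -285, 60], [-0.093, 0.947, 0.177], 58],
    [[488, -285, 60], [-0.093, 0.947, 0.177], 58],
    [[488, -285, 60], [-0.093, 0.947, 0.177], 58],
    [[488, -285, 60], [-0.093, 0.947, 0.177], 58],
    [[488, -285, 60], [-0.093, 0.947, 0.177], 58],
  ],
  grip_force=20,
)

```text
clock: 0.77
tcp_pos: [0.3816, -0.3191, 0.1651]
orientation: [-0.015, 0.888, 0.028, 0.459]
wrist_force: [1.6, -0.5, -1.2]
finger_gap: 0.0579
grip_force: 0.0
```

```bash
cat > g.py <<'E'
import sys
from h import *
uc,phi,v,dz,t,psi=map(float,sys.argv[1:7])
s=st(); P=s2w(tcp_for(uc,phi,v,dz)); a,b=rel(s['tcp_pos'],s['orientation'],P,Rt(t,psi))
print(s['clock'],s['tcp_pos'],w2s(s['tcp_pos']),s['wrist_force'],s['finger_gap']); print(a.round(1),b.round(3))
E
python3 g.py -.094 -40 .001 .04 .95 .067
```

```text
0.7667 [ 0.3816397  -0.31913342  0.16511143] [-0.28069462 -0.14877339  0.16511143] [ 1.55363896 -0.4589575  -1.15328994] 0.05786045771818099
[  63.9 -154.1  169.7] [ 0.001 -0.005 -0.002]
```

Call:
step_arm(
  moves=[
    [[64, -154, 170], [0, -0.005, 0], 58],
    [[64, -154, 170], [0, -0.005, 0], 58],
    [[64, -154, 170], [0, -0.005, 0], 58],
    [[64, -154, 170], [0, -0.005, 0], 58],
    [[64, -154, 170], [0, -0.005, 0], 58],
    [[64, -154, 170], [0, -0.005, 0], 58],
    [[64, -154, 170], [0, -0.005, 0], 58],
    [[64, -154, 170], [0, -0.005, 0], 58],
  ],
)

```text
clock: 1.43
tcp_pos: [0.5567, -0.1648, 0.131]
orientation: [-0.024, 0.895, 0.037, 0.444]
wrist_force: [-0.3, 0.4, 0.0]
finger_gap: 0.0581
grip_force: 0.0
```

```bash
python3 g.py -.094 -40 .001 .015 .95 .067
python3 - <<'E'
from h import *
a=snap('side','s1')[110:290,230:470]; b=snap('top','t1')[140:320,320:440]
a=cv2.resize(a,None,fx=2,fy=2,interpolation=2); b=cv2.resize(b,None,fx=2,fy=2,interpolation=2)
cv2.imwrite('pics/c1.png',np.hstack([a,b])[:,:,::-1])
E
```

```text
1.4333 [ 0.55672009 -0.16475411  0.13101981] [-0.09258555 -0.01056669  0.13101981] [-0.3398342   0.4314111   0.01835722] 0.058081056727197246
[-34.6 -11.2  15.1] [-0.022  0.029  0.004]
```

View pics/c1.png

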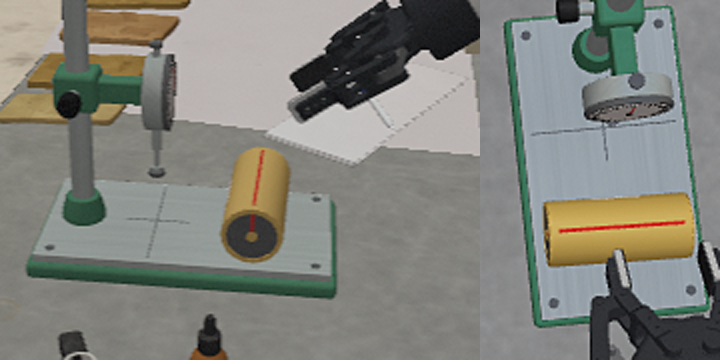

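The side crop shows the fingers tilted and hovering above and behind the tube, which still has its red line up. The top crop shows the fingertips at about columns 390 and 436, so they are some 10 mm too far toward -y. I check the projection and correct.

```bash
python3 g.py -.094 -40 .001 .015 .95 .067
python3 - <<'E'
from h import *
s=st(); R=Ro.from_quat(np.roll(s['orientation'],-1))
for y in(-.036,-.029,.029,.036): print(y,[(proj(n,s['tcp_pos']+R.apply([x,y,-.005]))[0]).round(1) for n in('top','side') for x in(-.011,.011)])
E
```

```text
1.5333 [ 0.55570432 -0.16766115  0.13113649] [-0.09385568 -0.01337194  0.13113649] [ 0.22545309 -0.96012715  0.05200321] 0.0579814617942426
[-34.  -14.   16.1] [-0.018  0.029  0.001]
-0.036 [array([382.9, 258.3]), array([383.7, 248.7]), array([365.1, 180.2]), array([358. , 170.6])]
-0.029 [array([387.4, 258. ]), array([388.3, 248.3]), array([365.3, 178.5]), array([358.2, 168.9])]
0.029 [array([424.4, 254.8]), array([426.1, 245. ]), array([366.9, 164.7]), array([360.2, 155.5])]
0.036 [array([428.9, 254.4]), array([430.6, 244.7]), array([367.1, 163.2]), array([360.4, 154. ])]
```

Call:
step_arm(
  moves=[
    [[-20, -14, 10], [-0.018, 0.029, 0], 58],
    [[-20, -14, 10], [-0.018, 0.029, 0], 58],
    [[-20, -14, 10], [-0.018, 0.029, 0], 58],
    [[-20, -14, 10], [-0.018, 0.029, 0], 58],
  ],
)

```text
clock: 1.87
tcp_pos: [0.5627, -0.1707, 0.1247]
orientation: [-0.023, 0.894, 0.034, 0.445]
wrist_force: [-0.2, 0.2, -0.6]
finger_gap: 0.058
grip_force: 0.0
```

```bash
python3 g.py -.094 -40 .001 .015 .95 .067
python3 - <<'E'
from h import *
s=st();print(s['qvel'].round(3)); R=Ro.from_quat(np.roll(s['orientation'],-1))
A=snap('side','s2'); B=snap('top','t2')
for y in(-.029,.029):
    for n,I in(('top',B),('side',A)):
        for x in(-.011,.011):
            p=proj(n,s['tcp_pos']+R.apply([x,y,-.005]))[0]; print(n,x,y,p.round(1)); cv2.circle(I,tuple(p.round().astype(int)),1,(255,0,255),-1)
a=A[110:260,260:460]; b=B[200:350,350:470]
a=cv2.resize(a,None,fx=2.5,fy=2.5,interpolation=2); b=cv2.resize(b,None,fx=2.5,fy=2.5,interpolation=2)
cv2.imwrite('pics/c2.png',np.hstack([a,b])[:,:,::-1]); print(st()['tcp_pos'])
E
```

```text
1.8667 [ 0.56268685 -0.17071493  0.12469719] [-0.08717222 -0.01703426  0.12469719] [-0.19672671  0.24339786 -0.57886837] 0.05802464943661818
[-33.  -17.6   6.8] [-0.018  0.025 -0.001]
[ 0.009 -0.007  0.001 -0.006  0.     0.   ]
top -0.011 -0.029 [388.6 253.8]
top 0.011 -0.029 [389.5 244.2]
side -0.011 -0.029 [361.4 180.6]
side 0.011 -0.029 [354.4 171.1]
top -0.011 0.029 [425.3 250.7]
top 0.011 0.029 [427. 241.]
side -0.011 0.029 [363.2 166.9]
side 0.011 0.029 [356.5 157.7]
[ 0.56300962 -0.17042278  0.12504945]
```

View pics/c2.png

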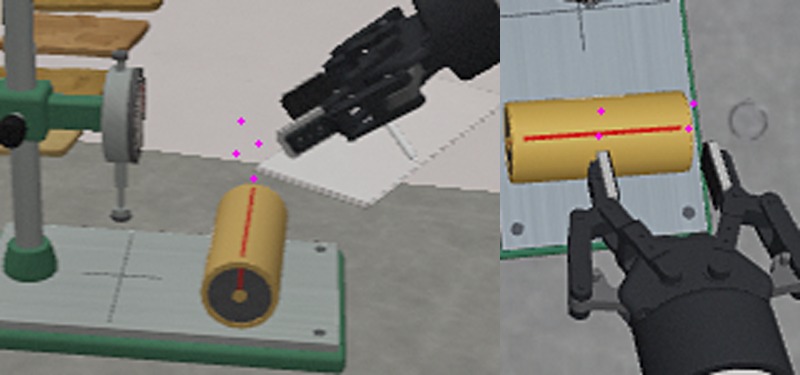

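The magenta dots (predicted tips) sit about 15 px off the real tips in both views, and the arm did not go where commanded. I check the joints for limits and triangulate the tip.

```bash
cat >> h.py <<'E'
def tri(pt,ps):
    r=[]
    for n,p in(('top',pt),('side',ps)):
        a=ray(n,p,.1)[0]; c=cam(n)[1][:3,3]; r.append((c,(a-c)/np.linalg.norm(a-c)))
    A=sum(np.eye(3)-np.outer(d,d) for c,d in r); b=sum((np.eye(3)-np.outer(d,d))@c for c,d in r)
    x=np.linalg.solve(A,b); return x,[np.linalg.norm(np.cross(x-c,d)) for c,d in r]
E
python3 - <<'E'
from h import *
s=st(); R=Ro.from_quat(np.roll(s['orientation'],-1)); print(s['clock'],s['joint_pos'].round(3),s['tcp_pos'],R.as_matrix().round(3),Ro.from_matrix(Rt(.95,.067)).as_matrix().round(3))
x,e=tri((392,262),(373,167)); print('tip',x,e,'in tool',R.inv().apply(x-s['tcp_pos']))
E
```

```text
1.9667 [-0.801 -0.007 -1.027 -0.145  0.67   2.515] [ 0.56300962 -0.17042278  0.12504945] [[ 0.6    0.082  0.796]
 [ 0.041 -0.997  0.072]
 [ 0.799 -0.011 -0.602]] [[ 0.58   0.067  0.812]
 [ 0.039 -0.998  0.054]
 [ 0.813 -0.    -0.582]]
tip [ 0.53289305 -0.14322131  0.14739332] [np.float64(0.0018497024397041975), np.float64(0.001849702439704394)] in tool [ 0.0008794  -0.0298164  -0.03544552]
```

Call:
step_arm(
  moves=[
    [[-15, 0, 0], [0, 0, 0], 58],
    [[-15, 0, 0], [0, 0, 0], 58],
    [[-15, 0, 0], [0, 0, 0], 58],
    [[-15, 0, 0], [0, 0, 0], 58],
  ],
)

```text
clock: 2.3
tcp_pos: [0.5578, -0.1745, 0.1172]
orientation: [-0.026, 0.896, 0.036, 0.443]
wrist_force: [0.3, 0.1, -0.2]
finger_gap: 0.0584
grip_force: 0.0
```

```bash
python3 -c "
from h import *
s=st(); R=Ro.from_quat(np.roll(s['orientation'],-1)); print(s['clock'],s['joint_pos'].round(3),s['tcp_pos'],R.as_matrix().round(3),s['tau'].round(1))"
```

```text
2.3 [-0.821  0.008 -1.027 -0.136  0.684  2.487] [ 0.55784736 -0.17453962  0.11723018] [[ 0.605  0.088  0.791]
 [ 0.042 -0.996  0.078]
 [ 0.795 -0.014 -0.607]] [ -0.2 -24.7  24.3  -5.6   1.7  -0. ]
```

Joint 3 is at its limit, because a large tilt this near the base folds the arm too far. I'll use less tilt for the first strokes and more later, and re-measure the tip offset at that hover.

```bash
cat >> h.py <<'E'
B=.035
def tcp_for(uc,phi,v=.001,dz=0,t=.55,b=None):
    b=B if b is None else b; f=np.radians(phi); c=np.array([uc+.028*np.sin(f),v,.052+.028*np.cos(f)+dz])
    return c+np.array([.011*np.cos(t)+b*np.sin(t),0,.011*np.sin(t)-b*np.cos(t)])
E
sed -i 's/tcp_for(uc,phi,v,dz)/tcp_for(uc,phi,v,dz,t)/' g.py; python3 g.py -.094 -30 .001 .04 .55 .067
```

```text
2.3 [ 0.55784736 -0.17453962  0.11723018] [-0.0923325  -0.02041366  0.11723018] [ 0.28524045  0.12047006 -0.18228496] 0.058444478228904057
[-12.9 -21.1  24.9] [-0.025 -0.369  0.006]
```

Call:
step_arm(
  moves=[
    [[19, -21, 1], [0, -0.1, 0], 58],
    [[19, -21, 1], [-0.025, -0.2, 0], 58],
    [[19, -21, 1], [-0.025, -0.3, 0], 58],
    [[19, -21, 1], [-0.025, -0.37, 0], 58],
    [[19, -21, 1], [-0.025, -0.37, 0], 58],
    [[19, -21, 1], [-0.025, -0.37, 0], 58],
    [[19, -21, 1], [-0.025, -0.37, 0], 58],
  ],
)

```text
clock: 2.88
tcp_pos: [0.5674, -0.1516, 0.1305]
orientation: [-0.008, 0.962, 0.035, 0.271]
wrist_force: [0.9, 0.3, 0.3]
finger_gap: 0.0583
grip_force: 0.0
```

```bash
python3 g.py -.094 -30 .001 .04 .55 .067; python3 -c "
from h import *
print(st()['joint_pos'].round(3))"
```

```text
2.8833 [ 0.56737605 -0.1516321   0.13047346] [-0.08080545  0.00155626  0.13047346] [0.88719615 0.28656618 0.29360233] 0.05833257873771805
[-19.6   0.4  33. ] [-0.     0.002  0.006]
[-0.58   0.008 -0.667  0.442  0.32   2.563]
```

Run:
```python
from h import *
s=st(); R=Ro.from_quat(np.roll(s['orientation'],-1))
A=snap('side','s3'); B_=snap('top','t3'); print(st()['tcp_pos'])
for n,I in(('top',B_),('side',A)):
    for b,col in((.005,(255,0,255)),(.035,(0,255,255))):
        for x in(-.011,.011):
            p=proj(n,s['tcp_pos']+R.apply([x,-.029,-b]))[0]; I[int(round(p[1])),int(round(p[0]))]=col
a=A[100:250,280:460]; b=B_[200:350,350:470]
a=cv2.resize(a,None,fx=2.6,fy=2.6,interpolation=0); b=cv2.resize(b,None,fx=2.6,fy=2.6,interpolation=0)
cv2.imwrite('pics/c3.png',np.hstack([a,b])[:,:,::-1])
```

```text
[ 0.56654559 -0.15176451  0.12985656]
```

View pics/c3.png

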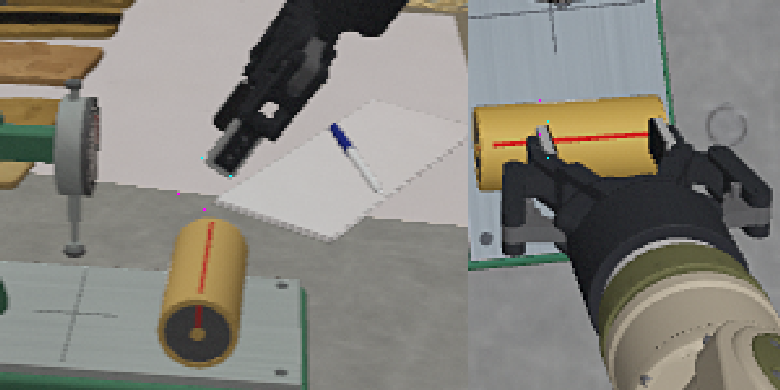

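The side crop shows the fingertip corners exactly on the b = 35 mm dots, so the real tips are about 35 mm behind the reported TCP, with edges at ±11 mm. I use that and descend.

```bash
python3 g.py -.094 -30 .001 .006 .55 .067
```

```text
2.9833 [ 0.56654559 -0.15176451  0.12985656] [-0.08164438  0.00149818  0.12985656] [-0.20409522 -0.42908564 -0.32216602] 0.05787047154494083
[-36.2   0.3  61.9] [-0.     0.003  0.005]
```

Call:
step_arm(
  moves=[
    [[-36, 0, 30], [0, 0, 0], 58],
    [[-36, 0, 50], [0, 0, 0], 58],
    [[-36, 0, 62], [0, 0, 0], 58],
    [[-36, 0, 62], [0, 0, 0], 58],
    [[-36, 0, 62], [0, 0, 0], 58],
  ],
)

```text
clock: 3.4
tcp_pos: [0.5684, -0.1523, 0.0586]
orientation: [-0.008, 0.962, 0.035, 0.27]
wrist_force: [0.1, -0.5, 0.4]
finger_gap: 0.0579
grip_force: 0.0
```

```bash
python3 g.py -.094 -30 .001 -.002 .55 .067
```

```text
3.4 [ 0.56841682 -0.15226614  0.05861812] [-0.07982515  0.00083221  0.05861812] [ 0.10359471 -0.49211302  0.36121449] 0.057857253742208486
[-4.8 -0.2  7. ] [-0.     0.004  0.005]
```

Call:
step_arm(
  moves=[
    [[-2, 0, 3], [0, 0, 0], 58],
    [[-4, 0, 5], [0, 0, 0], 58],
    [[-5, 0, 7], [0, 0, 0], 58],
    [[-5, 0, 7], [0, 0, 0], 58],
  ],
)

```text
clock: 3.73
tcp_pos: [0.5697, -0.1532, 0.0522]
orientation: [-0.007, 0.962, 0.035, 0.271]
wrist_force: [0.2, 0.4, 0.1]
finger_gap: 0.0582
grip_force: 0.5
```

```bash
python3 g.py -.094 -30 .001 -.004 .55 .067
```

```text
3.7333 [ 0.56973517 -0.15318192  0.05220658] [-0.07859341 -0.00019712  0.05220658] [0.23590691 0.36358112 0.08753405] 0.05815632426221963
[-3.6 -1.2  2.5] [0.002 0.    0.007]
```

Call:
step_arm(
  moves=[
    [[-1, 0, 1.7], [0, 0, 0], 58],
    [[-1, 0, 1.7], [0, 0, 0], 58],
    [[-1, 0, 1.7], [0, 0, 0], 58],
  ],
)

```text
clock: 3.98
tcp_pos: [0.5717, -0.1531, 0.0522]
orientation: [-0.007, 0.961, 0.036, 0.273]
wrist_force: [-1.5, 1.5, 9.4]
finger_gap: 0.058
grip_force: 4.6
```

Call:
step_arm(
  moves=[
    [[-1, 0, 1.7], [0, 0, 0], 58],
    [[-1, 0, 1.7], [0, 0, 0], 58],
    [[-1, 0, 1.7], [0, 0, 0], 58],
  ],
)

```text
clock: 4.23
tcp_pos: [0.5736, -0.1531, 0.0524]
orientation: [-0.007, 0.961, 0.037, 0.276]
wrist_force: [-2.0, 4.3, 16.5]
finger_gap: 0.058
grip_force: 8.3
```

```bash
cat > roll.py <<'E'
import sys; from h import *
f0,f1,t,relief,n=map(float,sys.argv[1:6]); n=int(n); f=np.radians(np.linspace(f0,f1,n+1)[1:]); a=np.radians(f0)
du=28*(f-a)+28*(np.sin(f)-np.sin(a)); dz=28*(np.cos(f)-np.cos(a))+relief
print('duc',28*(f[-1]-a)); print(np.c_[du*np.cos(t)+dz*np.sin(t),du*np.sin(t)-dz*np.cos(t),du,dz].round(1))
E
python3 roll.py -26 34 .56 2 14
python3 -c "
from h import *
s=st(); print(s['wrist_force'],s['tcp_pos'])"
```

```text
duc 29.321531433504738
[[ 4.9 -0.3  4.   2.8]
 [ 8.7  1.3  8.1  3.5]
 [12.5  3.  12.2  4.1]
 [16.2  4.9 16.3  4.5]
 [19.9  6.9 20.5  4.7]
 [23.5  9.  24.7  4.8]
 [27.  11.3 28.9  4.8]
 [30.4 13.7 33.1  4.5]
 [33.7 16.2 37.2  4.2]
 [37.  18.9 41.3  3.6]
 [40.  21.6 45.4  2.9]
 [43.  24.5 49.4  2.1]
 [45.8 27.4 53.4  1.2]
 [48.5 30.4 57.3  0. ]]
[-1.99741909  4.30610571 16.53973285] [ 0.57361566 -0.15309866  0.05237208]
```

Call:
step_arm(
  moves=[
    [[5, 0, -0.3], [0.001, 0, -0.001], 58],
    [[8.7, 0, 1.3], [0.002, 0, -0.003], 58],
    [[12.5, 0, 3], [0.003, 0, -0.004], 58],
    [[16.2, 0, 4.9], [0.004, 0, -0.006], 58],
    [[19.9, 0, 6.9], [0.005, 0, -0.007], 58],
    [[23.5, 0, 9], [0.006, 0, -0.009], 58],
    [[27, 0, 11.3], [0.007, 0, -0.01], 58],
  ],
)

```text
clock: 4.82
tcp_pos: [0.6001, -0.151, 0.0536]
orientation: [-0.009, 0.961, 0.042, 0.272]
wrist_force: [-0.1, 1.3, 6.0]
finger_gap: 0.0577
grip_force: 2.8
```

```bash
cat >> h.py <<'E'
def tubetop(f):
    """tube from top silhouette: yaw and centre in stand frame (relative to cross), plus red line"""
    im=imaging.read_camera('top'); cv2.imwrite(f'pics/{f}.png',im[:,:,::-1]); hsv=cv2.cvtColor(im,cv2.COLOR_RGB2HSV)
    r=(((hsv[...,0]<6)|(hsv[...,0]>174))&(hsv[...,1]>150)&(hsv[...,2]>100)); m=np.zeros(r.shape,bool); m[195:290,340:440]=1
    ys,xs=np.nonzero(r&m)
    if len(xs)>10: a=np.polyfit(xs,ys,1); print('red n',len(xs),'slope',a[0],'cols',xs.min(),xs.max(),'row@388',np.polyval(a,388))
    b=(hsv[...,0]>10)&(hsv[...,0]<30)&(hsv[...,1]>85)&m|(r&m); ys,xs=np.nonzero(b)
    lo=[];hi=[]
    for c in range(355,426):
        k=ys[xs==c]
        if len(k): lo.append((c,k.min())); hi.append((c,k.max()))
    def rob(P):
        P=np.array(P,float); 
        for _ in range(6):
            a=np.polyfit(P[:,0],P[:,1],1); e=abs(P[:,1]-np.polyval(a,P[:,0])); P=P[e<max(1.2,1.5*np.median(e))] 
        return a,np.polyval(a,388),len(P)
    print('front edge',rob(lo),'rear edge',rob(hi),'cols',xs.min(),xs.max()); return lo,hi
E
python3 - <<'E'
from h import *
s=st(); print(s['clock'],s['tcp_pos'],s['wrist_force'],s['finger_gap']); tubetop('t4')
im=cv2.imread('pics/top0.png')
imaging_read=imaging.read_camera
class F: pass
import h; h.imaging=type('I',(),{'read_camera':staticmethod(lambda n:im[:,:,::-1].copy()),'camera_params':imaging.camera_params}); tubetop('dummy')
E
```

```text
4.8167 [ 0.60006737 -0.15097474  0.05362949] [-0.06854289  1.27987325  5.95608517] 0.05765220537768246
red n 54 slope -0.09577656675749216 cols 358 419 row@388 234.39123524069024
front edge (array([-6.76583071e-02,  2.55800067e+02]), np.float64(229.5486435221717), 67) rear edge (array([ 0.5631098 , 33.97888989]), np.float64(252.46549105243048), 35) cols 351 437
red n 96 slope -0.08072149084346532 cols 360 421 row@388 252.42522304380523
front edge (array([-7.02318656e-02,  2.66091257e+02]), np.float64(238.84129347480422), 64) rear edge (array([-6.93829645e-02,  2.97087525e+02]), np.float64(270.1669349429911), 71) cols 352 426
```

Call:
step_arm(
  moves=[
    [[3.4, 0, 2.4], [0.001, 0, -0.001], 58],
    [[6.7, 0, 4.9], [0.002, 0, -0.003], 58],
    [[10, 0, 7.6], [0.003, 0, -0.004], 58],
    [[13, 0, 10.4], [0.004, 0, -0.006], 58],
    [[16, 0, 13.4], [0.005, 0, -0.007], 58],
    [[18.6, 0, 16.3], [0.006, 0, -0.009], 58],
    [[21.2, 0, 19.4], [0.006, 0, -0.01], 58],
    [[21.2, 0, 19.4], [0.006, 0, -0.01], 58],
  ],
)

```text
clock: 5.53
tcp_pos: [0.6296, -0.1487, 0.049]
orientation: [-0.011, 0.961, 0.048, 0.273]
wrist_force: [1.8, 2.8, 7.9]
finger_gap: 0.0577
grip_force: 4.1
```

Run:
```python
from h import *
s=st(); print(s['clock'],s['tcp_pos'],s['wrist_force'],s['finger_gap']); tubetop('t5')
```

```text
5.5333 [ 0.62955452 -0.1486546   0.04901897] [1.84700257 2.79454229 7.85858795] 0.05774358589481085
red n 26 slope -0.13708545682842052 cols 358 402 row@388 219.16722062190715
front edge (array([-5.31260357e-02,  2.41441112e+02]), np.float64(220.82821037961116), 35) rear edge (array([ 0.46288253, 56.11186564]), np.float64(235.7102881156983), 29) cols 350 439
```

Call:
step_arm(
  moves=[
    [[4, 0, -6], [0, 0, 0], 58],
    [[10, 0, -16], [0, 0, 0], 58],
    [[5, 0, -34], [0, 0, 0], 58],
    [[-20, 0, -45], [0, 0, 0], 58],
    [[-40, 0, -55], [0, 0, 0], 58],
    [[-60, 0, -60], [0, 0, 0], 58],
    [[-60, 0, -60], [0, 0, 0], 58],
  ],
)

```text
clock: 6.17
tcp_pos: [0.539, -0.1545, 0.0634]
orientation: [-0.013, 0.962, 0.045, 0.267]
wrist_force: [-1.7, 1.5, -0.3]
finger_gap: 0.0581
grip_force: 0.0
```

```bash
python3 - <<'E'
from h import *
s=st(); print(s['clock'],s['tcp_pos'],w2s(s['tcp_pos']),s['wrist_force'],s['finger_gap']); tubetop('t6')
for u in(-.06,-.064): # predicted rows for tube centre u, v=.003
    for k,n in((-.028,'rear'),(.028,'front')): print(u,n,proj('top',s2w([u+k*.99,.003,.056]))[0])
a=cv2.imread('pics/t6.png')[190:340,340:440]; cv2.imwrite('pics/c6.png',cv2.resize(a,None,fx=4,fy=4,interpolation=2))
E
python3 g.py -.064 -45 .001 .02 .75 .089
```

```text
6.1667 [ 0.53896785 -0.15446701  0.06341277] [-0.10935318  0.00125756  0.06341277] [-1.65498596  1.50652247 -0.26569546] 0.05808982140909239
red n 48 slope -0.08582176309091376 cols 359 417 row@388 223.73499589645843
front edge (array([-6.75943859e-02,  2.49391348e+02]), np.float64(223.16472594824222), 63) rear edge (array([-7.05195445e-02,  2.81950294e+02]), np.float64(254.5887108884042), 68) cols 350 425
-0.06 rear [387.67204586 251.05476169]
-0.06 front [384.00891344 218.84140016]
-0.064 rear [387.93871854 253.3998648 ]
-0.064 front [384.2711684  221.14765413]
6.2167 [ 0.54124452 -0.15535489  0.06470069] [-0.10716444  0.00017084  0.06470069] [-0.11213264 -0.15077088  0.10959231] 0.05787838627295018
[51.9 -0.5 20.9] [-0.002  0.205  0.005]
```

View pics/c6.png

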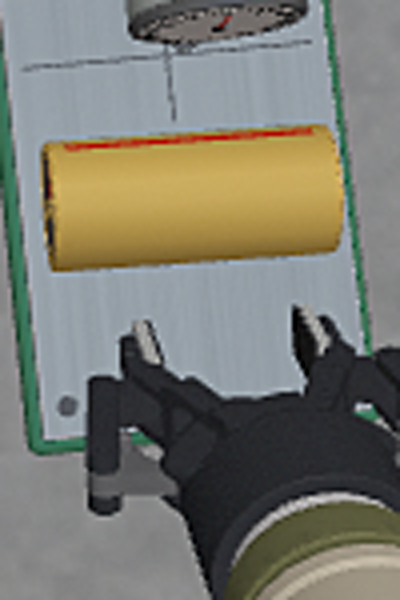

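Run:
```python
from h import *
def slope(c,yaw,k,z):
    d=np.array([-np.sin(yaw),np.cos(yaw),0]); n=np.array([np.cos(yaw),np.sin(yaw),0]); P=np.array([s2w(c)+[0,0,z]])+k*n
    q=proj('top',np.r_[P+d*.05,P-d*.05]); return (q[1,1]-q[0,1])/(q[1,0]-q[0,0])
for y in(.06,.075,.089,.1):
    print(y,'front',slope([-.067,.003,0],y,.0278,.056),'rear',slope([-.067,.003,0],y,-.0278,.056),'cross',slope([0,0,0],y,0,.024),'botedge',slope([-.164,0,0],y,0,.024),'red0',slope([-.094,.003,0],y,0,.08))
L=lambda n,a,b:np.polyfit(*scribe(n,a,b,2.5).T,1)
T=lambda x,y:(325+x/3.4,135+y/3.4)
print('cross slope',L('top',T(75,245.5),T(180,235)),L('top',T(225,231),T(308,223)))
print('bottom edge',np.polyfit(*edge('top',T(357,538),T(88,560)).T,1))
```

```text
0.06 front -0.06371260281549723 rear -0.06439093566163943 cross -0.06331127095240473 botedge -0.06525010989878449 red0 -0.06435602049839025
0.075 front -0.07866016477603785 rear -0.07946664401434321 cross -0.07818231244995912 botedge -0.08048816934552513 red0 -0.07942611221064716
0.089 front -0.09265092703524383 rear -0.09357785605126802 cross -0.09210115655266556 botedge -0.09475165998595937 red0 -0.09353223587427135
0.1 front -0.1036743230477429 rear -0.10469654648265242 cross -0.10306770934986104 botedge -0.10599052608549223 red0 -0.10464700863051596
cross slope [-8.90805426e-02  2.37406522e+02] [-7.97879619e-02  2.33451035e+02]
bottom edge [-9.32134518e-02  3.35366163e+02]
```

```bash
python3 g.py -.067 -45 .001 .012 .8 .11
```

```text
6.2167 [ 0.54124452 -0.15535489  0.06470069] [-0.10716444  0.00017084  0.06470069] [-0.11213264 -0.15077088  0.10959231] 0.05787838627295018
[46.8 -0.6 25.3] [ 0.011  0.255 -0.012]
```

Call:
step_arm(
  moves=[
    [[30, 0, 0], [0.003, 0.08, -0.003], 58],
    [[40, 0, 10], [0.006, 0.16, -0.006], 58],
    [[46.8, -0.6, 20], [0.011, 0.255, -0.012], 58],
    [[46.8, -0.6, 25.3], [0.011, 0.255, -0.012], 58],
    [[46.8, -0.6, 25.3], [0.011, 0.255, -0.012], 58],
    [[46.8, -0.6, 25.3], [0.011, 0.255, -0.012], 58],
  ],
)

```text
clock: 6.72
tcp_pos: [0.5971, -0.1504, 0.0686]
orientation: [-0.021, 0.919, 0.052, 0.39]
wrist_force: [-0.2, -0.2, -0.4]
finger_gap: 0.0581
grip_force: 0.0
```

```bash
python3 g.py -.067 -45 .001 .000 .8 .11; python3 -c "
from h import *
print(st()['joint_pos'].round(2))"
```

```text
6.7167 [ 0.59712208 -0.15035182  0.06860255] [-0.05106335  0.00018756  0.06860255] [-0.17321917 -0.24207653 -0.43317643] 0.05812176845012307
[-11.6  -0.9   7.1] [-0.    -0.002  0.003]
[-0.66  0.13 -0.95 -0.15  0.52  2.55]
```

Call:
step_arm(
  moves=[
    [[-4, -0.3, 2.5], [0, 0, 0], 58],
    [[-8, -0.6, 5], [0, 0, 0], 58],
    [[-10.5, -0.9, 6.5], [0, 0, 0], 58],
    [[-11.6, -0.9, 7.1], [0, 0, 0], 58],
    [[-12.5, -0.9, 8], [0, 0, 0], 58],
    [[-12.5, -0.9, 8], [0, 0, 0], 58],
  ],
)

```text
clock: 7.22
tcp_pos: [0.5953, -0.1501, 0.0562]
orientation: [-0.021, 0.918, 0.053, 0.392]
wrist_force: [-2.1, 2.0, 6.3]
finger_gap: 0.0581
grip_force: 2.9
```

```bash
python3 roll.py -43 12 .81 0 14
```

```text
duc 26.878070480712676
[[ 3.2  1.6  3.4  1.3]
 [ 6.5  3.3  6.8  2.4]
 [ 9.6  5.1 10.3  3.5]
 [12.8  7.1 13.9  4.4]
 [15.9  9.1 17.6  5.2]
 [19.  11.3 21.3  5.9]
 [22.  13.7 25.1  6.5]
 [24.9 16.1 28.8  7. ]
 [27.8 18.6 32.7  7.3]
 [30.6 21.3 36.5  7.5]
 [33.2 24.  40.3  7.5]
 [35.8 26.8 44.2  7.4]
 [38.3 29.8 48.   7.2]
 [40.7 32.8 51.8  6.9]]
```

Call:
step_arm(
  moves=[
    [[3.2, 0.1, 1.7], [0, 0, 0], 58],
    [[6.5, 0.2, 3.4], [0, 0, 0], 58],
    [[9.6, 0.3, 5.2], [0, 0, 0], 58],
    [[12.8, 0.4, 7.2], [0, 0, 0], 58],
    [[15.9, 0.5, 9.2], [0, 0, 0], 58],
    [[19, 0.6, 11.4], [0, 0, 0], 58],
    [[22, 0.7, 13.8], [0, 0, 0], 58],
  ],
)

```text
clock: 7.8
tcp_pos: [0.6195, -0.1481, 0.0609]
orientation: [-0.02, 0.919, 0.052, 0.39]
wrist_force: [-0.0, 0.4, 1.2]
finger_gap: 0.0581
grip_force: 0.6
```

Call:
step_arm(
  moves=[
    [[2.9, 0.1, 2.5], [0, 0, 0], 58],
    [[5.8, 0.2, 5], [0, 0, 0], 58],
    [[8.6, 0.3, 7.7], [0, 0, 0], 58],
    [[11.2, 0.4, 10.4], [0, 0, 0], 58],
    [[13.8, 0.5, 13.2], [0, 0, 0], 58],
    [[16.3, 0.6, 16.2], [0, 0, 0], 58],
    [[18.7, 0.7, 19.2], [0, 0, 0], 58],
    [[18.7, 0.7, 19.2], [0, 0, 0], 58],
  ],
)

```text
clock: 8.47
tcp_pos: [0.6467, -0.1455, 0.0612]
orientation: [-0.021, 0.919, 0.052, 0.391]
wrist_force: [0.6, -0.7, 2.0]
finger_gap: 0.058
grip_force: 1.0
```

Run:
```python
from h import *
s=st(); print(s['clock'],s['tcp_pos'],s['wrist_force'],s['finger_gap']); tubetop('t7')
```

```text
8.4667 [ 0.64668055 -0.14546977  0.06121646] [ 0.59665882 -0.686878    1.95581091] 0.05803559088635524
front edge (array([-5.00556174e-02,  2.27295884e+02]), np.float64(207.87430478309236), 30) rear edge (array([   0.98048708, -133.89309623]), np.float64(246.53588895344325), 39) cols 349 439
```

Call:
step_arm(
  moves=[
    [[2, 0, -2], [0, 0, 0], 58],
    [[6, 0, -6], [0, 0, 0], 58],
    [[10, 0, -10], [0, 0, 0], 58],
    [[-1, 0, -27], [0, 0, 0], 58],
    [[-16, 0, -46], [0, 0, 0], 58],
    [[-16, 0, -46], [0, 0, 0], 58],
    [[-16, 0, -46], [0, 0, 0], 58],
  ],
)

```text
clock: 9.1
tcp_pos: [0.6011, -0.1506, 0.0819]
orientation: [-0.02, 0.919, 0.051, 0.39]
wrist_force: [1.6, 0.1, 1.0]
finger_gap: 0.0579
grip_force: 0.0
```

```bash
python3 - <<'E'
from h import *
tubetop('t8')
E
python3 g.py -.041 -45 .001 .012 .88 .10
```

```text
front edge (array([-6.70549897e-02,  2.34067347e+02]), np.float64(208.05001146800808), 65) rear edge (array([-7.23345109e-02,  2.67218104e+02]), np.float64(239.15231366189852), 47) cols 349 423
9.15 [ 0.6020485  -0.15087896  0.08231031] [-0.04620328 -0.00077536  0.08231031] [ 0.32148757 -0.2987918  -0.28777976] 0.05816471023982386
[ 4.6 -1.4 22.5] [-0.006  0.076  0.01 ]
```

```bash
python3 g.py -.0405 -30 .001 .010 .85 .06
```

```text
9.15 [ 0.6020485  -0.15087896  0.08231031] [-0.04620328 -0.00077536  0.08231031] [ 0.32148757 -0.2987918  -0.28777976] 0.05816471023982386
[ 9.7 -1.2 25.8] [-0.035  0.046  0.037]
```

Call:
step_arm(
  moves=[
    [[9.7, -1.2, 12], [-0.02, 0.02, 0.02], 80],
    [[9.7, -1.2, 25.8], [-0.035, 0.046, 0.037], 80],
    [[9.7, -1.2, 25.8], [-0.035, 0.046, 0.037], 80],
    [[9.7, -1.2, 25.8], [-0.035, 0.046, 0.037], 80],
    [[9.7, -1.2, 25.8], [-0.035, 0.046, 0.037], 80],
  ],
)

```text
clock: 9.57
tcp_pos: [0.6269, -0.1461, 0.0702]
orientation: [-0.013, 0.911, 0.028, 0.411]
wrist_force: [-1.0, 0.3, -0.1]
finger_gap: 0.0801
grip_force: 0.0
```

```bash
python3 g.py -.0405 -30 .001 -.002 .85 .06
```

```text
9.5667 [ 0.62687671 -0.14605517  0.07018964] [-0.02104459  0.00182254  0.07018964] [-1.01485025  0.31095085 -0.08623587] 0.08010279870536023
[-8.   0.8  7.2] [-0.003  0.002  0.001]
```

Call:
step_arm(
  moves=[
    [[-4, 0.8, 3.6], [0, 0, 0], 80],
    [[-8, 0.8, 7.2], [0, 0, 0], 80],
    [[-9.5, 0.8, 8.5], [0, 0, 0], 80],
    [[-11, 0.8, 9.8], [0, 0, 0], 80],
    [[-11, 0.8, 9.8], [0, 0, 0], 80],
  ],
)

```text
clock: 9.98
tcp_pos: [0.6266, -0.1471, 0.055]
orientation: [-0.013, 0.911, 0.027, 0.411]
wrist_force: [-0.7, -0.5, 0.3]
finger_gap: 0.0803
grip_force: 0.0
```

Call:
step_arm(
  moves=[
    [[-2, 0, 1.8], [0, 0, 0], 80],
    [[-4, 0, 3.5], [0, 0, 0], 80],
    [[-4, 0, 3.5], [0, 0, 0], 80],
    [[-4, 0, 3.5], [0, 0, 0], 80],
  ],
)

```text
clock: 10.32
tcp_pos: [0.6295, -0.1473, 0.0538]
orientation: [-0.013, 0.909, 0.029, 0.415]
wrist_force: [-2.8, 2.4, 11.9]
finger_gap: 0.0801
grip_force: 5.8
```

Call:
step_arm(
  moves=[
    [[-1, 0, 1], [0, 0, 0], 80],
    [[-1, 0, 1], [0, 0, 0], 80],
    [[-1, -0.7, 1], [0.015, 0, -0.013], 80],
    [[-1, -1.4, 1], [0.03, 0, -0.027], 80],
    [[-1, -2, 1], [0.045, 0, -0.04], 80],
    [[-1, -2, 1], [0.045, 0, -0.04], 80],
    [[-1, -2, 1], [0.045, 0, -0.04], 80],
  ],
)

```text
clock: 10.9
tcp_pos: [0.6302, -0.1462, 0.0534]
orientation: [-0.024, 0.908, 0.057, 0.415]
wrist_force: [-3.7, 2.0, 15.5]
finger_gap: 0.08
grip_force: 7.2
```

```bash
python3 - <<'E'
from h import *
tubetop('t9')
E
python3 g.py -.0405 -30 .001 -.002 .85 .06
```

```text
front edge (array([-1.18789448e-01,  2.52690295e+02]), np.float64(206.59998921076755), 48) rear edge (array([-1.29158011e-01,  2.87956073e+02]), np.float64(237.84276486626857), 49) cols 349 424
10.95 [ 0.63017687 -0.14621007  0.05344158] [-0.01777126  0.00137493  0.05344158] [-3.61684094  1.92193775 14.32465197] 0.07968195619401222
[ 2.4  0.3 -6.3] [-0.046 -0.008  0.044]
```

The tube turned with the fingers (now about 0.118, slightly over), so I turn back by 0.03 and check.

Call:
step_arm(
  moves=[
    [[0, 0.5, 0], [-0.011, 0, 0.01], 80],
    [[0, 1, 0], [-0.022, 0, 0.02], 80],
    [[0, 1, 0], [-0.022, 0, 0.02], 80],
    [[0, 1, 0], [-0.022, 0, 0.02], 80],
  ],
)

```text
clock: 11.28
tcp_pos: [0.6304, -0.1471, 0.0536]
orientation: [-0.018, 0.908, 0.043, 0.416]
wrist_force: [-3.7, -0.7, 15.0]
finger_gap: 0.0805
grip_force: 7.2
```

```bash
python3 - <<'E'
from h import *
tubetop('t10')
E
python3 g.py -.0405 -30 .001 -.002 .85 .06; python3 roll.py -27 8 .86 1 8
```

```text
front edge (array([-1.21079291e-01,  2.53210800e+02]), np.float64(206.2320346567871), 59) rear edge (array([-1.31769588e-01,  2.88655552e+02]), np.float64(237.5289518396558), 51) cols 349 423
11.3333 [ 0.63038273 -0.1471115   0.05354903] [-0.01764633  0.00045877  0.05354903] [-3.92415445 -0.11484874 14.66379973] 0.08003213400418985
[ 2.3 -0.5 -6.3] [-0.024 -0.008  0.024]
duc 17.104226669544428
[[ 4.1  1.9  4.1  1.9]
 [ 7.4  4.5  8.2  2.6]
 [10.5  7.3 12.4  3.2]
 [13.6 10.2 16.6  3.7]
 [16.6 13.3 20.9  3.9]
 [19.5 16.4 25.2  4. ]
 [22.2 19.7 29.4  4. ]
 [24.9 23.1 33.7  3.8]]
```

Run:
```python
from h import *
import h
for f in('t8','t9','t10'):
    im=cv2.imread(f'pics/{f}.png'); h.imaging=type('I',(),{'read_camera':staticmethod(lambda n:im[:,:,::-1].copy()),'camera_params':imaging.camera_params})
    lo,hi=tubetop('d'); print(f,lo[::5]); print(hi[::5])
```

```text
front edge (array([-6.70549897e-02,  2.34067347e+02]), np.float64(208.05001146800808), 65) rear edge (array([-7.23345109e-02,  2.67218104e+02]), np.float64(239.15231366189852), 47) cols 349 423
t8 [(355, np.int64(210)), (360, np.int64(210)), (365, np.int64(210)), (370, np.int64(209)), (375, np.int64(209)), (380, np.int64(209)), (385, np.int64(208)), (390, np.int64(208)), (395, np.int64(208)), (400, np.int64(207)), (405, np.int64(207)), (410, np.int64(207)), (415, np.int64(206)), (420, np.int64(207))]
[(355, np.int64(242)), (360, np.int64(241)), (365, np.int64(241)), (370, np.int64(239)), (375, np.int64(236)), (380, np.int64(240)), (385, np.int64(239)), (390, np.int64(239)), (395, np.int64(239)), (400, np.int64(238)), (405, np.int64(238)), (410, np.int64(238)), (415, np.int64(248)), (420, np.int64(234))]
front edge (array([-1.18789448e-01,  2.52690295e+02]), np.float64(206.59998921076755), 48) rear edge (array([-1.29158011e-01,  2.87956073e+02]), np.float64(237.84276486626857), 49) cols 349 424
t9 [(355, np.int64(211)), (360, np.int64(210)), (365, np.int64(209)), (370, np.int64(209)),
[... 643 characters left out ...]
769588e-01,  2.88655552e+02]), np.float64(237.5289518396558), 51) cols 349 423
t10 [(355, np.int64(210)), (360, np.int64(210)), (365, np.int64(209)), (370, np.int64(208)), (375, np.int64(208)), (380, np.int64(207)), (385, np.int64(207)), (390, np.int64(206)), (395, np.int64(205)), (400, np.int64(205)), (405, np.int64(204)), (410, np.int64(203)), (415, np.int64(203)), (420, np.int64(205))]
[(355, np.int64(242)), (360, np.int64(228)), (365, np.int64(228)), (370, np.int64(240)), (375, np.int64(239)), (380, np.int64(239)), (385, np.int64(238)), (390, np.int64(237)), (395, np.int64(237)), (400, np.int64(236)), (405, np.int64(235)), (410, np.int64(235)), (415, np.int64(219)), (420, np.int64(222))]
```

Call:
step_arm(
  moves=[
    [[0, 0.5, 0], [-0.011, 0, 0.01], 80],
    [[0, 1, 0], [-0.022, 0, 0.02], 80],
    [[0, 1, 0], [-0.022, 0, 0.02], 80],
    [[0, 1, 0], [-0.022, 0, 0.02], 80],
  ],
)

```text
clock: 11.67
tcp_pos: [0.6308, -0.1481, 0.0539]
orientation: [-0.013, 0.909, 0.03, 0.416]
wrist_force: [-4.0, 0.8, 15.2]
finger_gap: 0.0797
grip_force: 7.6
```

Run:
```python
from h import *
tubetop('t11'); s=st(); print(s['wrist_force'],s['ft_torque'],s['tcp_pos'])
```

```text
front edge (array([-1.23446049e-01,  2.53679957e+02]), np.float64(205.7828905221968), 56) rear edge (array([-1.27096938e-01,  2.86365911e+02]), np.float64(237.0522991751447), 47) cols 349 423
[-4.4332088   0.60412987 15.19109979] [ 0.89507045 -0.88984378  0.32341874] [ 0.63078062 -0.14814538  0.05392241]
```

Call:
step_arm(
  moves=[
    [[0, 0.6, 0], [-0.012, 0, 0.01], 80],
    [[0, 1.2, 0], [-0.024, 0, 0.021], 80],
    [[0, 1.7, 0], [-0.036, 0, 0.032], 80],
    [[0, 1.7, 0], [-0.036, 0, 0.032], 80],
  ],
)

```text
clock: 12.05
tcp_pos: [0.6313, -0.1497, 0.0544]
orientation: [-0.003, 0.909, 0.007, 0.417]
wrist_force: [-4.4, 0.9, 16.4]
finger_gap: 0.0803
grip_force: 8.1
```

Run:
```python
from h import *
tubetop('t12'); s=st(); print(s['wrist_force'],s['ft_torque'],s['tcp_pos'])
```

```text
front edge (array([-1.24067771e-01,  2.53155542e+02]), np.float64(205.01724661828004), 57) rear edge (array([-1.21528944e-01,  2.83448369e+02]), np.float64(236.29513884224235), 50) cols 348 423
[-4.48443618  2.07738817 15.91328751] [ 0.79837926 -1.10603955  0.35328179] [ 0.63132742 -0.14972105  0.05443601]
```

The fit shows the tube at about 0.118, and it isn't following the turn back. The wrist torque suggests only the left finger bears. I lift off, check whether the tool is level, and re-measure.

Call:
step_arm(
  moves=[
    [[2, 0, -2], [0, 0, 0], 80],
    [[7, 0, -6], [0, 0, 0], 80],
    [[12, 0, -10], [0.012, 0, -0.01], 70],
    [[-1, 0, -27], [0.024, 0, -0.02], 64],
    [[-16, 0, -46], [0.036, 0, -0.03], 64],
    [[-16, 0, -46], [0.05, 0, -0.046], 64],
    [[-16, 0, -46], [0.05, 0, -0.046], 64],
    [[-16, 0, -46], [0.05, 0, -0.046], 64],
  ],
)

```text
clock: 12.77
tcp_pos: [0.584, -0.1514, 0.0689]
orientation: [-0.018, 0.911, 0.037, 0.41]
wrist_force: [-0.3, 0.3, 0.8]
finger_gap: 0.0641
grip_force: 0.0
```

```bash
python3 - <<'E'
from h import *
tubetop('t13'); s=st(); print(s['wrist_force'],s['ft_torque'],s['tcp_pos']); print(Ro.from_quat(np.roll(s['orientation'],-1)).as_matrix().round(4))
for u in(-.04,-.036,-.032):
    print(u,[proj('top',s2w([u+k,.003,.056]))[0].round(1) for k in(.0278,-.0278)])
for v in(-.002,.002,.006): print(v,[proj('top',s2w([-.036-.008,v+k,.060]))[0].round(1) for k in(.06,-.06)])
E
python3 g.py -.037 -30 .001 .010 .88 .08
```

```text
front edge (array([-1.20684963e-01,  2.52396000e+02]), np.float64(205.5702340241854), 55) rear edge (array([-1.31171466e-01,  2.87733044e+02]), np.float64(236.83851557004206), 67) cols 349 423
[ 0.7192724  -0.19998809 -0.0696164 ] [-1.64764374e-03  6.45315883e-01  1.49199571e-04] [ 0.58414298 -0.15114465  0.06875463]
[[ 0.6607  0.0825  0.7461]
 [ 0.0533 -0.9966  0.063 ]
 [ 0.7487 -0.0018 -0.6629]]
-0.04 [array([382.7, 207.3]), array([386.3, 239.4])]
-0.036 [array([382.4, 205. ]), array([386.1, 237.1])]
-0.032 [array([382.2, 202.7]), array([385.8, 234.8])]
-0.002 [array([352.9, 228.2]), array([423.2, 221.7])]
0.002 [array([350.5, 228.5]), array([420.8, 221.9])]
0.006 [array([348.2, 228.7]), array([418.5, 222.2])]
12.8167 [ 0.58414298 -0.15114465  0.06875463] [-0.06406156  0.00055149  0.06875463] [ 0.7192724  -0.19998809 -0.0696164 ] 0.0637343956717891
[33.9 -0.8 32.8] [-0.003  0.034  0.   ]
```

```bash
sed -i "s/print(a.round/print(s['ft_torque'].round(2),s['joint_pos'].round(2));print(a.round/" g.py; python3 g.py -.037 -25 .001 .004 .88 .118
```

```text
12.8167 [ 0.58414298 -0.15114465  0.06875463] [-0.06406156  0.00055149  0.06875463] [ 0.7192724  -0.19998809 -0.0696164 ] 0.0637343956717891
[-0.    0.65  0.  ] [-0.68  0.12 -1.03 -0.26  0.55  2.57]
[31.7 -0.8 37.6] [ 0.026  0.034 -0.024]
```

Call:
step_arm(
  moves=[
    [[25, -0.8, 5], [0.013, 0.017, -0.012], 64],
    [[35, -0.8, 25], [0.026, 0.034, -0.024], 64],
    [[35, -0.8, 35], [0.026, 0.034, -0.024], 64],
    [[35, -0.8, 35], [0.026, 0.034, -0.024], 64],
    [[35, -0.8, 35], [0.026, 0.034, -0.024], 64],
  ],
)

```text
clock: 13.23
tcp_pos: [0.6328, -0.1449, 0.0704]
orientation: [-0.026, 0.904, 0.054, 0.424]
wrist_force: [0.2, 0.4, 0.4]
finger_gap: 0.0642
grip_force: 0.0
```

```bash
python3 g.py -.037 -25 .001 -.003 .88 .118
```

```text
13.2333 [ 0.63280739 -0.14488746  0.07044544] [-0.01503359  0.0024585   0.07044544] [0.18314734 0.43806502 0.44075268] 0.06421357943747834
[-0.1   0.73 -0.01] [-0.63  0.2  -0.96 -0.32  0.55  2.61]
[-7.5  1.5  6.4] [-0.003  0.002 -0.001]
```

Call:
step_arm(
  moves=[
    [[-3, 1.5, 2.5], [0, 0, 0], 64],
    [[-6, 1.5, 5], [0, 0, 0], 64],
    [[-8, 1.5, 7], [0, 0, 0], 64],
    [[-9.5, 1.5, 8.2], [0, 0, 0], 64],
    [[-9.5, 1.5, 8.2], [0, 0, 0], 64],
  ],
)

```text
clock: 13.65
tcp_pos: [0.6346, -0.1474, 0.0606]
orientation: [-0.026, 0.902, 0.054, 0.427]
wrist_force: [-1.1, 2.3, 6.2]
finger_gap: 0.0639
grip_force: 2.8
```

```bash
python3 g.py -.037 -25 .001 -.003 .88 .118
```

```text
13.65 [ 0.63457765 -0.14737377  0.06055736] [-0.01349133 -0.00017532  0.06055736] [-1.14800945  2.28898971  6.18365087] 0.06385823852056392
[0.39 0.01 0.32] [-0.63  0.23 -0.97 -0.36  0.55  2.61]
[-0.8 -1.2 -1. ] [-0.002 -0.004  0.001]
```

Call:
step_arm(
  moves=[
    [[-0.8, 0, 0.7], [0, 0, 0], 64],
    [[-1, 0.6, 0.8], [-0.013, 0, 0.011], 64],
    [[-1, 1.1, 0.8], [-0.026, 0, 0.021], 64],
    [[-1, 1.7, 0.8], [-0.038, 0, 0.032], 64],
    [[-1, 1.7, 0.8], [-0.038, 0, 0.032], 64],
  ],
)

```text
clock: 14.07
tcp_pos: [0.6356, -0.149, 0.0608]
orientation: [-0.015, 0.903, 0.032, 0.428]
wrist_force: [-1.4, 2.1, 10.2]
finger_gap: 0.0643
grip_force: 4.8
```

```bash
python3 -c "
from h import *
tubetop('t14')"; python3 g.py -.037 -25 .001 -.003 .88 .118
```

```text
front edge (array([-1.21152088e-01,  2.51359583e+02]), np.float64(204.35257289444274), 48) rear edge (array([-8.81356388e-02,  2.69632452e+02]), np.float64(235.4358243472182), 44) cols 348 423
14.1167 [ 0.63559625 -0.14903645  0.06077442] [-0.01262455 -0.00192196  0.06077442] [-2.49486826  1.54889391  9.89056313] 0.06443684674584961
[ 0.74 -0.45  0.39] [-0.61  0.23 -0.99 -0.41  0.51  2.67]
[-1.6 -2.9 -1.6] [ 0.036 -0.006 -0.029]
```

Run:
```python
from h import *
A=snap('side','s15')[110:280,240:430]; b=cv2.imread('pics/t14.png')[180:300,340:440]
a=cv2.resize(A[:,:,::-1],(380,340),interpolation=2); b=cv2.resize(b,(400,480),interpolation=2)
o=np.zeros((480,780,3),np.uint8); o[:340,:380]=a; o[:,380:]=b; cv2.imwrite('pics/c15.png',o)
```

```text
(no output)
```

View pics/c15.png

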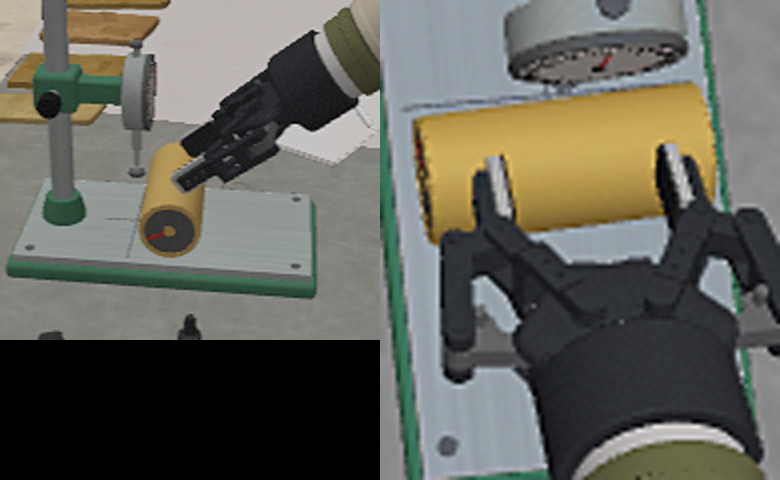

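The tube is still about 0.025 rad off square (slope .115 against the cross line's .09–.10), and its front is about 10 mm from the foot. I continue rolling, with the fingers' yaw easing further negative.

```bash
python3 roll.py -23 6 .89 0 8
```

```text
duc 14.172073526193957
[[ 2.7  2.3  3.4  0.6]
 [ 5.2  4.6  6.9  1.2]
 [ 7.8  7.1 10.4  1.6]
 [10.2  9.6 13.9  1.9]
 [12.6 12.2 17.4  2.1]
 [14.9 14.9 21.   2.2]
 [17.1 17.7 24.5  2.2]
 [19.3 20.5 28.   2.1]]
```

Call:
step_arm(
  moves=[
    [[2.2, 0.1, 2.7], [-0.003, 0, 0.002], 64],
    [[4.7, 0.2, 5], [-0.006, 0, 0.005], 64],
    [[7.3, 0.4, 7.5], [-0.009, 0, 0.007], 64],
    [[9.7, 0.5, 10], [-0.012, 0, 0.01], 64],
    [[12.1, 0.6, 12.6], [-0.015, 0, 0.012], 64],
    [[14.4, 0.8, 15.3], [-0.018, 0, 0.014], 64],
    [[16.6, 0.9, 18.1], [-0.02, 0, 0.017], 64],
    [[18.8, 1, 20.9], [-0.023, 0, 0.019], 64],
  ],
)

```text
clock: 14.83
tcp_pos: [0.6646, -0.1469, 0.0631]
orientation: [-0.01, 0.903, 0.02, 0.43]
wrist_force: [-2.2, 6.6, 13.9]
finger_gap: 0.064
grip_force: 6.2
```

```bash
python3 -c "
from h import *
lo,hi=tubetop('t16'); print(lo[::4],hi[::4])"; python3 g.py -.022 -45 .001 .01 .92 .09
```

```text
front edge (array([1.58786498e-04, 1.99401468e+02]), np.float64(199.46307746913013), 26) rear edge (array([   0.95913625, -121.66926625]), np.float64(250.4755979413631), 16) cols 347 435
[(355, np.int64(200)), (359, np.int64(199)), (363, np.int64(199)), (367, np.int64(198)), (371, np.int64(198)), (375, np.int64(200)), (379, np.int64(201)), (383, np.int64(201)), (387, np.int64(195)), (391, np.int64(196)), (395, np.int64(200)), (399, np.int64(199)), (403, np.int64(199)), (407, np.int64(197)), (411, np.int64(196)), (415, np.int64(195)), (419, np.int64(196)), (423, np.int64(277))] [(355, np.int64(217)), (359, np.int64(218)), (363, np.int64(230)), (367, np.int64(200)), (371, np.int64(216)), (375, np.int64(220)), (379, np.int64(222)), (383, np.int64(289)), (387, np.int64(288)), (391, np.int64(289)), (395, np.int64(285)), (399, np.int64(282)), (403, np.int64(282)), (407, np.int64(278)), (411, np.int64(274)), (415, np.int64(281)), (419, np.int64(277)), (423, np.int64(277))]
14.8833 [ 0.66510529 -0.1471677   0.06311929] [ 0.0169338  -0.00268343  0.06311929] [0.34302538 5.97011474 9.74740511] 0.06416140311756789
[ 0.84 -0.77  0.98] [-0.55  0.26 -0.95 -0.43  0.45  2.74]
[-10.5  -2.6 -22.8] [ 0.036  0.032 -0.028]
```

```bash
sed -i 's/m\[195:290,340:440\]/m[170:290,340:440]/' h.py; sed -i "s/range(355,426)/range(353,372)/" h.py; python3 -c "
from h import *
im=cv2.imread('pics/t16.png'); import h
h.imaging=type('I',(),{'read_camera':staticmethod(lambda n:im[:,:,::-1].copy()),'camera_params':imaging.camera_params})
lo,hi=tubetop('d');print(lo)"
```

```text
front edge (array([-1.29824561e-01,  2.45943860e+02]), np.float64(195.5719298245615), 19) rear edge (array([ -0.42025316, 366.57383966]), np.float64(203.515611814346), 6) cols 347 435
[(353, np.int64(200)), (354, np.int64(200)), (355, np.int64(200)), (356, np.int64(200)), (357, np.int64(200)), (358, np.int64(199)), (359, np.int64(199)), (360, np.int64(199)), (361, np.int64(199)), (362, np.int64(199)), (363, np.int64(199)), (364, np.int64(199)), (365, np.int64(199)), (366, np.int64(198)), (367, np.int64(198)), (368, np.int64(198)), (369, np.int64(198)), (370, np.int64(198)), (371, np.int64(198))]
```

Call:
step_arm(
  moves=[
    [[2, -0.5, -1.7], [0, 0, 0], 64],
    [[5, -1, -4], [0, 0, 0], 64],
    [[9, -2, -7], [0.01, 0, -0.01], 64],
    [[12, -2, -10], [0.02, 0, -0.02], 64],
    [[0, -2.6, -25], [0.036, 0.03, -0.028], 64],
    [[-8, -2.6, -34], [0.036, 0.032, -0.028], 64],
    [[-8, -2.6, -34], [0.036, 0.032, -0.028], 64],
    [[-8, -2.6, -34], [0.036, 0.032, -0.028], 64],
  ],
)

```text
clock: 15.55
tcp_pos: [0.6293, -0.1471, 0.0736]
orientation: [-0.019, 0.898, 0.037, 0.439]
wrist_force: [0.2, 0.2, -0.6]
finger_gap: 0.064
grip_force: 0.0
```

```bash
python3 - <<'E'
from h import *
tubetop('t17')
A=snap('side','s17')[110:280,240:430]; b=cv2.imread('pics/t17.png')[180:300,340:440]
a=cv2.resize(A[:,:,::-1],(380,340),interpolation=2); b=cv2.resize(b,(400,480),interpolation=2)
o=np.zeros((480,780,3),np.uint8); o[:340,:380]=a; o[:,380:]=b; cv2.imwrite('pics/c17.png',o)
for u in(-.024,-.020,-.016):
    print(u,[proj('top',s2w([u+k,.003+.04,.056]))[0].round(1) for k in(.0278,-.0278)])
E
python3 g.py -.022 -45 .001 .01 .92 .09
```

```text
front edge (array([-1.29824561e-01,  2.46049123e+02]), np.float64(195.67719298245618), 19) rear edge (array([ -0.63627993, 457.16298343]), np.float64(210.2863720073665), 8) cols 347 422
-0.024 [array([358.5, 200.3]), array([361.9, 232.3])]
-0.02 [array([358.2, 198. ]), array([361.7, 230. ])]
-0.016 [array([358. , 195.7]), array([361.4, 227.7])]
15.65 [ 0.63093686 -0.1474019   0.0748577 ] [-0.01712021  0.00012026  0.0748577 ] [ 0.25651532 -0.52506632 -0.05572472] 0.0639294651502259
[-0.04  0.66 -0.  ] [-0.63  0.2  -1.01 -0.41  0.54  2.66]
[ 1.7 -0.9 11.1] [ 0.004  0.008 -0.004]
```

View pics/c17.png

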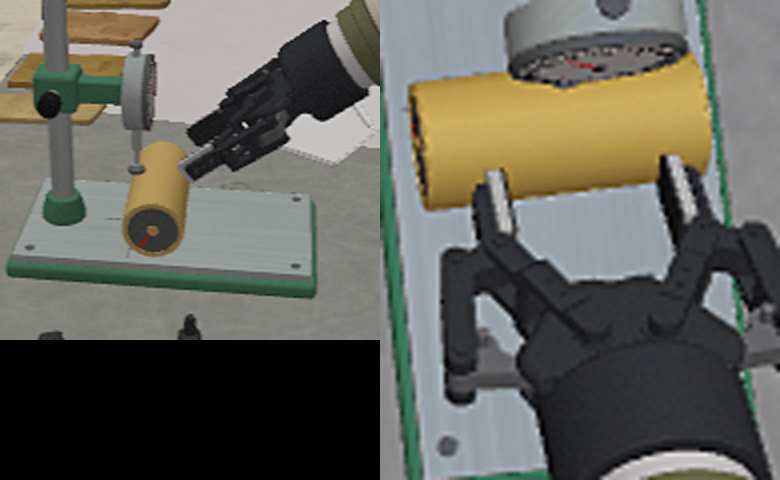

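Both views show the tube meeting the foot: the needle has turned, the tube rests at u ≈ -22 mm, and its yaw is now about 0.10 against the stand's 0.09. The final stroke needs about 22 mm.

Call:
step_arm(
  moves=[
    [[1.7, -0.9, 6], [0, 0, 0], 64],
    [[1.7, -0.9, 10], [0.004, 0, -0.004], 64],
    [[0, -0.9, 10], [0.004, 0, -0.004], 64],
    [[0, -0.9, 10], [0.004, 0, -0.004], 64],
    [[0, -0.9, 10], [0.004, 0, -0.004], 64],
  ],
)

```text
clock: 16.07
tcp_pos: [0.6384, -0.145, 0.068]
orientation: [-0.021, 0.897, 0.04, 0.44]
wrist_force: [0.0, -0.6, 0.6]
finger_gap: 0.0641
grip_force: 0.0
```

```bash
python3 g.py -.022 -46 .001 -.003 .92 .095
```

```text
16.0667 [ 0.63837785 -0.14500949  0.06795323] [-0.00949603  0.00184183  0.06795323] [ 0.02536205 -0.62398155  0.57448475] 0.06412662231517215
[-0.04  0.67 -0.03] [-0.61  0.23 -1.   -0.43  0.54  2.66]
[-8.3  0.9  8.8] [ 0.003  0.008 -0.004]
```

Call:
step_arm(
  moves=[
    [[-3, 0.9, 3.2], [0, 0, 0], 64],
    [[-6, 0.9, 6.4], [0.003, 0, -0.003], 64],
    [[-8.3, 0.9, 8.8], [0.003, 0.004, -0.003], 64],
    [[-8.8, 0.9, 9.3], [0.003, 0.008, -0.004], 64],
    [[-8.8, 0.9, 9.3], [0.003, 0.008, -0.004], 64],
  ],
)

```text
clock: 16.48
tcp_pos: [0.6405, -0.1462, 0.0557]
orientation: [-0.021, 0.895, 0.043, 0.444]
wrist_force: [-0.2, -1.1, 2.5]
finger_gap: 0.064
grip_force: 1.2
```

```bash
python3 g.py -.022 -46 .001 -.003 .92 .095; python3 roll.py -43 0 .93 0 14
```

```text
16.4833 [ 0.64051848 -0.1461971   0.05569581] [-0.00746943  0.00046866  0.05569581] [-0.15904195 -1.13795124  2.53848129] 0.06396719308764699
[0.01 0.49 0.04] [-0.62  0.27 -1.01 -0.5   0.55  2.66]
[ 0.1 -0.5 -0.3] [ 0.    -0.001  0.001]
duc 21.013764194011728
[[ 2.4  1.5  2.6  1. ]
 [ 4.7  3.1  5.3  1.9]
 [ 7.   4.8  8.   2.8]
 [ 9.3  6.5 10.8  3.6]
 [11.6  8.3 13.6  4.3]
 [13.8 10.2 16.5  5. ]
 [16.  12.2 19.3  5.6]
 [18.2 14.2 22.3  6.1]
 [20.3 16.3 25.2  6.5]
 [22.3 18.5 28.1  6.9]
 [24.3 20.7 31.1  7.2]
 [26.3 22.9 34.1  7.4]
 [28.2 25.3 37.1  7.5]
 [30.  27.7 40.1  7.5]]
```

Call:
step_arm(
  moves=[
    [[1.6, 0, 2.1], [0, 0, 0], 64],
    [[3.8, 0, 3.8], [0, 0, 0], 64],
    [[6.1, 0, 5.5], [0, 0, 0], 64],
    [[8.4, 0, 7.2], [0, 0, 0], 64],
    [[10.7, 0, 9], [0, 0, 0], 64],
    [[12.9, 0, 10.9], [0, 0, 0], 64],
    [[15.1, 0, 12.9], [0, 0, 0], 64],
  ],
)

```text
clock: 17.07
tcp_pos: [0.6606, -0.1439, 0.0614]
orientation: [-0.021, 0.894, 0.043, 0.445]
wrist_force: [-2.7, 1.0, 6.3]
finger_gap: 0.0644
grip_force: 3.6
```

```bash
python3 -c "
from h import *
lo,hi=tubetop('t18'); print(lo[::3])"; python3 g.py -.011 -22 .001 -.003 .92 .095
```

```text
front edge (array([-1.26315789e-01,  2.38568421e+02]), np.float64(189.5578947368422), 19) rear edge (array([ -0.7817552 , 500.59930716]), np.float64(197.2782909930716), 5) cols 346 436
[(353, np.int64(194)), (356, np.int64(194)), (359, np.int64(193)), (362, np.int64(193)), (365, np.int64(192)), (368, np.int64(192)), (371, np.int64(192))]
17.1167 [ 0.66121147 -0.14391649  0.06177998] [0.01334437 0.000901   0.06177998] [-1.40856912  1.67401189  5.03934901] 0.06364889617191809
[0.5  0.21 0.4 ] [-0.59  0.28 -0.97 -0.48  0.53  2.68]
[ 0.4 -0.1 -0.7] [-0.001 -0.003  0.002]
```

Call:
step_arm(
  moves=[
    [[2.2, 0, 2], [0, 0, 0], 64],
    [[4.3, 0, 4.1], [0, 0, 0], 64],
    [[6.3, 0, 6.3], [0, 0, 0], 64],
    [[8.3, 0, 8.5], [0, 0, 0], 64],
    [[10.3, 0, 10.7], [0, 0, 0], 64],
    [[12.2, 0, 13.1], [0, 0, 0], 64],
    [[14, 0, 15.5], [0, 0, 0], 64],
    [[15.4, 0, 17.4], [0, 0, 0], 64],
  ],
)

```text
clock: 17.78
tcp_pos: [0.6847, -0.1409, 0.0645]
orientation: [-0.022, 0.894, 0.044, 0.446]
wrist_force: [-1.2, 4.7, 8.7]
finger_gap: 0.064
grip_force: 4.7
```

```bash
python3 -c "
from h import *
lo,hi=tubetop('t19'); print(lo[::3])
for u in(-.006,-.003,0,.003):
    print(u,[proj('top',s2w([u+k,.003+.04,.056]))[0].round(1) for k in(.0278,-.0278)])
"; python3 g.py 0 0 .001 -.003 .92 .095
```

```text
front edge (array([-1.07843137e-01,  2.24519608e+02]), np.float64(182.67647058823528), 17) rear edge (array([ -0.4245283 , 358.82075472]), np.float64(194.1037735849055), 7) cols 345 436
[(353, np.int64(187)), (356, np.int64(186)), (359, np.int64(186)), (362, np.int64(185)), (365, np.int64(185)), (368, np.int64(185)), (371, np.int64(190))]
-0.006 [array([357.4, 190. ]), array([360.8, 221.9])]
-0.003 [array([357.2, 188.3]), array([360.6, 220.1])]
0 [array([357. , 186.6]), array([360.4, 218.4])]
0.003 [array([356.8, 184.9]), array([360.2, 216.7])]
17.8333 [ 0.68499188 -0.14092226  0.06449305] [0.03729679 0.00176971 0.06449305] [0.0502695  3.7520572  7.72072297] 0.06407240471632741
[ 0.77 -0.54  0.66] [-0.55  0.31 -0.93 -0.47  0.51  2.71]
[-1.6  0.7 -2.3] [-0.003 -0.006  0.003]
```

Call:
step_arm(
  moves=[
    [[1, -0.6, -0.7], [0, 0, 0], 64],
    [[2.5, -0.8, -1.8], [0, 0, 0], 64],
    [[5, -0.8, -3.6], [0, 0, 0], 64],
    [[7, -0.8, -7], [0, 0, 0], 64],
    [[7, -0.8, -20], [0, 0, 0], 64],
    [[7, -0.8, -40], [0, 0, 0], 64],
    [[7, -0.8, -60], [0, 0, 0], 64],
    [[7, -0.8, -60], [0, 0, 0], 64],
  ],
)

```text
clock: 18.5
tcp_pos: [0.6378, -0.1455, 0.1048]
orientation: [-0.021, 0.895, 0.042, 0.444]
wrist_force: [-0.4, -0.2, -0.1]
finger_gap: 0.0641
grip_force: 0.0
```

Run:
```python
from h import *
lo,hi=tubetop('t20'); print(lo[::3],hi[::3]); s=st(); print(s['clock'],s['wrist_force'],w2s(s['tcp_pos']))
A=snap('side','s20')[110:280,240:430]; b=cv2.imread('pics/t20.png')[160:280,340:440]
a=cv2.resize(A[:,:,::-1],(380,340),interpolation=2); b=cv2.resize(b,(400,480),interpolation=2)
o=np.zeros((480,780,3),np.uint8); o[:340,:380]=a; o[:,380:]=b; cv2.imwrite('pics/c20.png',o)
```

```text
front edge (array([-1.25902993e-01,  2.31291710e+02]), np.float64(182.44134846921227), 18) rear edge (array([-1.54866008e-01,  2.73053597e+02]), np.float64(212.9655853314526), 14) cols 345 420
[(353, np.int64(187)), (356, np.int64(186)), (359, np.int64(186)), (362, np.int64(186)), (365, np.int64(185)), (368, np.int64(185)), (371, np.int64(190))] [(353, np.int64(218)), (356, np.int64(218)), (359, np.int64(218)), (362, np.int64(217)), (365, np.int64(217)), (368, np.int64(213)), (371, np.int64(213))]
18.55 [ 0.15101551  1.08212036 -0.17865482] [-0.00907145  0.00077724  0.10477551]
```

View pics/c20.png

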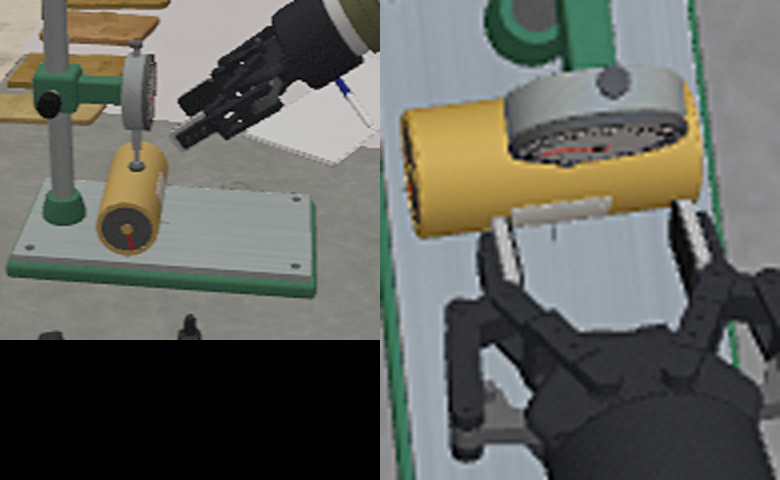

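Run:
```python
from h import *
im=cv2.imread('pics/t20.png'); hsv=cv2.cvtColor(im,cv2.COLOR_BGR2HSV).astype(np.float32); S=hsv[...,1]
P=[];F=[]
for c in list(range(350,363))+list(range(394,410)):
    col=S[205:228,c]; k=np.nonzero((col[:-1]>=75)&(col[1:]<75))[0]
    if len(k): i=k[-1]; P.append((c,205+i+(col[i]-75)/(col[i]-col[i+1])))
for c in range(346,366):
    col=S[178:200,c]; k=np.nonzero((col[:-1]<75)&(col[1:]>=75))[0]
    if len(k): i=k[0]; F.append((c,178+i+(75-col[i])/(col[i+1]-col[i])))
for c in range(412,418):
    col=S[170:195,c]; k=np.nonzero((col[:-1]<75)&(col[1:]>=75))[0]
    if len(k): i=k[0]; F.append((c,170+i+(75-col[i])/(col[i+1]-col[i])))
for n,Q in(('rear',P),('front',F)):
    Q=np.array(Q); 
    for _ in range(4):
        a=np.polyfit(*Q.T,1); e=abs(Q[:,1]-np.polyval(a,Q[:,0])); Q=Q[e<max(.5,2*np.median(e))]
    print(n,a,len(Q),Q[0],Q[-1],e.max())
    k=-.0278 if n=='rear' else .0278
    for y in(.08,.09,.1,.11,.12):
        d=np.array([-np.sin(y),np.cos(y),0]); nn=np.array([np.cos(y),np.sin(y),0]); c=s2w([0,.003,.056])+k*nn
        q=proj('top',[c+.05*d,c-.05*d]); print(y,(q[1,1]-q[0,1])/(q[1,0]-q[0,0]),q[0], np.polyval(a,q[0,0]),np.polyval(a,q[1,0])-q[1,1])
```

```text
rear [-1.29374284e-01  2.64597245e+02] 23 [350.         219.50649351] [409.         211.69540232] 0.3968907407175095
0.08 -0.0834798113519346 [354.41825948 218.70806603] 218.7446362384638 -2.637201245056332
0.09 -0.09346201365960842 [354.60977801 218.98197193] 218.71985866612593 -2.3520462115530734
0.1 -0.1034669376803252 [354.80406673 219.25404182] 218.69472270148518 -2.0652099252161804
0.11 -0.1134966817913286 [355.00110651 219.52424767] 218.66923082097702 -1.7767217509116904
0.12 -0.1235533647962808 [355.20087792 219.79256167] 218.64338553876235 -1.486611207924767
front [-9.48571213e-02  2.19495551e+02] 16 [348.         186.42647058] [363.        185.2682927] 0.4330855386879193
0.08 -0.08264750900041995 [351.33910366 186.90839835] 186.1685351589344 -1.445360862322019
0.09 -0.09254529581949181 [351.20720383 187.20598246] 186.18104679759574 -1.1583756317895961
0.1 -0.10246533247083003 [351.0783429  187.50492179] 186.19327017476735 -0.873012696629587
0.11 -0.1124096727707327 [350.95253435 187.80518707] 186.20520401152945 -0.5892998252215875
0.12 -0.12238039031375972 [350.82979137 188.10674885] 186.21684705676216 -0.30726461431780194
```

The foot stands on the top of the tube, mid-length, with u ≈ 0–2 mm, but the tube is still about 2° off square. I set the fingers back on its very top, opened wide so both bear evenly, and turn it slightly.

```bash
sed -i 's/^B=.035/B=.040/' h.py; python3 g.py .001 -4 .002 .007 .92 .12
```

```text
18.6 [ 0.63944635 -0.1460496   0.10443606] [-0.00852421  0.00071087  0.10443606] [ 0.00058068 -0.2596887  -0.15602697] 0.06369748417858266
[-0.09  0.7  -0.01] [-0.62  0.15 -0.96 -0.32  0.55  2.66]
[ 1.6 -1.1 56.6] [ 0.022 -0.001 -0.014]
```

Call:
step_arm(
  moves=[
    [[1.6, -1, 10], [0.011, 0, -0.007], 80],
    [[1.6, -1, 22], [0.022, 0, -0.014], 80],
    [[1.6, -1, 34], [0.022, 0, -0.014], 80],
    [[1.6, -1, 45], [0.022, 0, -0.014], 80],
    [[1.6, -1, 54], [0.022, 0, -0.014], 80],
    [[1.6, -1, 54], [0.022, 0, -0.014], 80],
    [[1.6, -1, 54], [0.022, 0, -0.014], 80],
  ],
)

```text
clock: 19.18
tcp_pos: [0.6831, -0.1396, 0.0711]
orientation: [-0.028, 0.895, 0.054, 0.443]
wrist_force: [-0.7, 0.9, -0.0]
finger_gap: 0.0798
grip_force: 0.0
```

```bash
python3 g.py .001 -2 .002 0 .92 .12
```

```text
19.1833 [ 0.68308052 -0.13964086  0.07105813] [0.0355069  0.00321592 0.07105813] [-0.68860755  0.93240541 -0.00251745] 0.07982327388320314
[-0.08  0.69  0.06] [-0.56  0.29 -0.91 -0.41  0.53  2.68]
[-3.4  1.3  6.3] [-0.003  0.001 -0.001]
```

Call:
step_arm(
  moves=[
    [[-1.5, 1.3, 3], [0, 0, 0], 80],
    [[-3.4, 1.3, 6.3], [0, 0, 0], 80],
    [[-4.6, 1.3, 7.2], [0, 0, 0], 80],
    [[-5.8, 1.3, 8.1], [0, 0, 0], 80],
    [[-5.8, 1.3, 8.1], [0, 0, 0], 80],
  ],
)

```text
clock: 19.6
tcp_pos: [0.6858, -0.1411, 0.0624]
orientation: [-0.028, 0.894, 0.054, 0.443]
wrist_force: [0.4, 0.2, 0.0]
finger_gap: 0.0796
grip_force: 0.0
```

```bash
python3 g.py .001 -2 .002 0 .92 .12
```

```text
19.6 [ 0.68583    -0.14110852  0.06237644] [0.03811504 0.00150969 0.06237644] [0.44151943 0.16228073 0.04940899] 0.07957324471139647
[-0.11  0.69 -0.04] [-0.56  0.31 -0.91 -0.44  0.53  2.68]
[ 1.9 -0.5 -1. ] [-0.002  0.    -0.001]
```

Not yet touching. I press further down and a hair back.

Call:
step_arm(
  moves=[
    [[-2, 0, 1.2], [0, 0, 0], 80],
    [[-3.5, 0, 2], [0, 0, 0], 80],
    [[-3.5, 0, 2], [0, 0, 0], 80],
    [[-3.5, 0, 2], [0, 0, 0], 80],
  ],
)

```text
clock: 19.93
tcp_pos: [0.6874, -0.1412, 0.0613]
orientation: [-0.027, 0.893, 0.055, 0.445]
wrist_force: [-0.3, 2.4, 6.7]
finger_gap: 0.08
grip_force: 3.1
```

```bash
python3 g.py .001 -2 .002 0 .92 .12
```

```text
19.9333 [ 0.68738568 -0.14116399  0.0613267 ] [0.03965963 0.00131617 0.0613267 ] [-0.26854643  2.42786223  6.65570725] 0.07996592378493786
[ 0.43 -0.28  0.19] [-0.56  0.32 -0.91 -0.46  0.53  2.68]
[ 1.9 -0.7 -2.8] [-0.003 -0.005  0.002]
```

Call:
step_arm(
  moves=[
    [[-1.3, 0, 1], [0.004, 0, 0.005], 80],
    [[-1.3, 0, 1], [0.004, 0, 0.005], 80],
    [[-1.3, 0.7, 1], [-0.011, 0, 0.016], 80],
    [[-1.3, 1.4, 1], [-0.026, 0, 0.027], 80],
    [[-1.3, 2.1, 1], [-0.04, 0, 0.038], 80],
    [[-1.3, 2.1, 1], [-0.04, 0, 0.038], 80],
    [[-1.3, 2.1, 1], [-0.04, 0, 0.038], 80],
  ],
)

```text
clock: 20.52
tcp_pos: [0.6888, -0.1435, 0.0614]
orientation: [-0.017, 0.894, 0.03, 0.447]
wrist_force: [-1.3, 2.8, 9.8]
finger_gap: 0.0799
grip_force: 4.9
```

```bash
cat > yaw.py <<'E'
import sys; from h import *
f=sys.argv[1]; snap('top',f); S=cv2.cvtColor(cv2.imread(f'pics/{f}.png'),cv2.COLOR_BGR2HSV)[...,1].astype(float); Q=[]
for c in range(346,420):
    col=S[200:228,c]; k=np.nonzero((col[:-1]>=75)&(col[1:]<75))[0]
    if len(k): i=k[-1]; Q.append((c,200+i+(col[i]-75)/(col[i]-col[i+1])))
Q=np.array(Q); best=None
for a in np.arange(-.2,0,.002):   # robust line: most inliers
    r=Q[:,1]-a*Q[:,0]
    for b in np.arange(r.min(),r.max(),.2):
        n=(abs(r-b)<.5).sum()
        if best is None or n>best[0]: best=(n,a,b)
I=abs(Q[:,1]-best[1]*Q[:,0]-best[2])<.7; a=np.polyfit(*Q[I].T,1)
print(f,'rear slope',a[0],'n',I.sum(),Q[I][0,0],Q[I][-1,0],'row@355',np.polyval(a,355),'row@388',np.polyval(a,388))
E
python3 yaw.py t21; python3 g.py .001 -2 .002 0 .92 .12
```

```text
t21 rear slope -0.07891832652932664 n 29 370.0 413.0 row@355 211.24740237176624 row@388 208.64309759629845
20.5667 [ 0.68879643 -0.14346827  0.06139244] [ 0.04085999 -0.00110438  0.06139244] [-0.93404259  2.68269476 10.25386266] 0.08012602687148732
[ 0.16 -0.69  0.49] [-0.54  0.32 -0.93 -0.51  0.48  2.75]
[ 1.  -3.1 -3.8] [ 0.038 -0.008 -0.034]
```

```bash
sed -i "s/; snap('top',f); S/; len(sys.argv)>2 or snap('top',f); S/" yaw.py; sed -i 's/^print/print([(int(c),round(float(r),1)) for c,r in Q[::3]]);print/' yaw.py; for f in t20 t21; do python3 yaw.py $f x; done
```

```text
[(346, 206.1), (349, 218.7), (352, 218.7), (355, 218.7), (358, 218.4), (361, 217.7), (364, 217.8), (367, 216.6), (370, 213.6), (373, 211.6), (376, 211.2), (379, 211.0), (382, 210.6), (385, 209.8), (388, 209.7), (391, 209.3), (394, 208.9), (397, 213.5), (400, 212.7), (403, 212.8), (406, 212.3), (409, 211.7), (412, 211.8), (415, 226.4), (418, 210.7)]
t20 rear slope -0.1268272958170942 n 35 350.0 418.0 row@355 218.6800471456748 row@388 214.49474638371066
[(346, 201.9), (349, 208.1), (352, 209.0), (355, 208.1), (364, 202.5), (367, 207.7), (370, 209.8), (373, 210.0), (376, 209.6), (379, 209.3), (382, 208.8), (385, 208.7), (388, 208.6), (391, 208.3), (394, 207.9), (397, 212.9), (400, 212.5), (403, 212.8), (406, 211.7), (409, 211.0), (412, 207.2)]
t21 rear slope -0.07891832652932664 n 29 370.0 413.0 row@355 211.24740237176624 row@388 208.64309759629845
```

The label edge slope changed from -0.129 to -0.10, so the tube is now within about 0.01 rad of square. It sits about 2 mm past centre, so I roll it back by a hair and lift straight off.

Call:
step_arm(
  moves=[
    [[-0.6, 0, -0.8], [0, 0, 0], 80],
    [[-1.2, 0, -1.6], [0, 0, 0], 80],
    [[-1.8, 0, -2.4], [0, 0, 0], 80],
    [[-1.8, 0, -2.4], [0, 0, 0], 80],
    [[-0.8, -0.5, -3.2], [0, 0, 0], 80],
    [[1, -0.5, -4.6], [0, 0, 0], 80],
    [[4, -0.5, -7], [0, 0, 0], 80],
    [[7, -0.5, -10], [0, 0, 0], 80],
  ],
)

```text
clock: 21.23
tcp_pos: [0.6816, -0.1428, 0.0682]
orientation: [-0.018, 0.896, 0.028, 0.443]
wrist_force: [1.3, -0.1, 0.7]
finger_gap: 0.08
grip_force: 0.0
```

Call:
step_arm(
  moves=[
    [[0, 0, -15], [0, 0, 0], 80],
    [[0, 0, -35], [0, 0, 0], 80],
    [[0, 0, -60], [0, 0, 0], 80],
    [[0, 0, -80], [0, 0, 0], 80],
    [[0, 0, -80], [0, 0, 0], 80],
    [[0, 0, -80], [0, 0, 0], 80],
  ],
)

```text
clock: 21.73
tcp_pos: [0.6186, -0.1483, 0.1183]
orientation: [-0.017, 0.895, 0.028, 0.444]
wrist_force: [-0.2, -0.1, -0.1]
finger_gap: 0.0802
grip_force: 0.0
```

```bash
python3 yaw.py t22
python3 - <<'E'
from h import *
s=st(); print(s['clock'],s['wrist_force'],w2s(s['tcp_pos']))
for y in(.08,.09,.1):
  for u in(0,.003):
    d=np.array([-np.sin(y),np.cos(y),0]); nn=np.array([np.cos(y),np.sin(y),0]); c=s2w([u,.002,.056])-.0278*nn
    q=proj('top',[c+.05*d,c-.05*d]); print(y,u,q.round(1).tolist())
A=snap('side','s22')[110:280,240:430]; b=cv2.imread('pics/t22.png')[160:280,340:440]
a=cv2.resize(A[:,:,::-1],(380,340),interpolation=2); b=cv2.resize(b,(400,480),interpolation=2)
o=np.zeros((480,780,3),np.uint8); o[:340,:380]=a; o[:,380:]=b; cv2.imwrite('pics/c22.png',o)
E
```

```text
[(346, 201.9), (349, 217.8), (352, 217.7), (355, 217.8), (358, 217.4), (361, 216.7), (364, 216.7), (367, 216.8), (370, 216.4), (373, 211.9), (376, 211.6), (379, 211.6), (382, 211.2), (385, 210.9), (388, 210.7), (391, 210.6), (394, 210.3), (397, 213.7), (400, 213.7), (403, 213.7), (406, 213.8), (409, 213.3), (412, 212.7), (415, 212.7), (418, 211.6)]
t22 rear slope -0.08013365423559136 n 44 349.0 417.0 row@355 217.46901279835777 row@388 214.82460220858323
21.7833 [-0.0461037   0.72361392  1.28325951] [-0.02914914  0.00037069  0.117796  ]
0.08 0 [[355.0, 218.7], [413.3, 213.8]]
0.08 0.003 [[354.8, 216.9], [413.0, 212.1]]
0.09 0 [[355.2, 218.9], [413.4, 213.5]]
0.09 0.003 [[355.0, 217.2], [413.2, 211.8]]
0.1 0 [[355.4, 219.2], [413.5, 213.2]]
0.1 0.003 [[355.2, 217.5], [413.3, 211.5]]
```

View pics/c22.png

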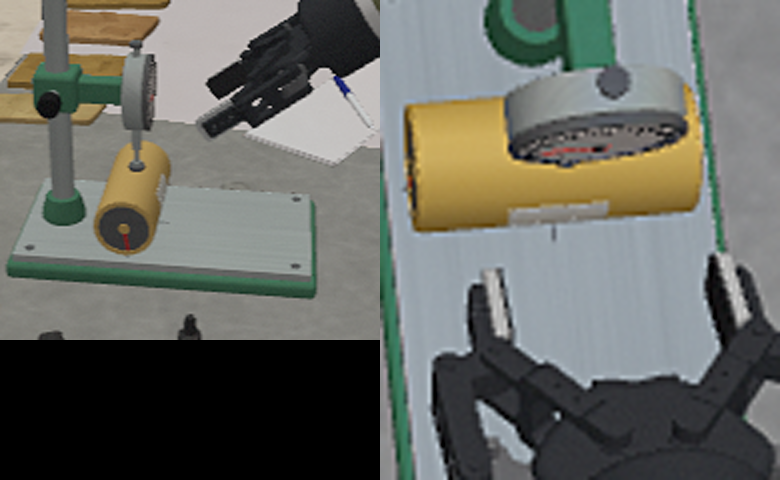

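Final check: the foot stands on the crown of the tube about mid-length, with u ≈ +1 mm and about 0.6° off square. The gripper is clear, so I hand in.

```bash
python3 -c "
from workcell import env
print(env.hand_in())"
```

```text
the job is handed in; nothing more can be done
None
```

I rolled the tube in under the gauge and handed the job in at about 22 s: by my camera measurements the foot stands on its top at about mid-length, about 1 mm off centre and within about 1° of square, with the gripper clear.

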